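# Make up a strap clamp over a tube

## Task

Make up the strap clamp on the steel base plate: lay the longer square tube fully down in the long seat and the short offcut of the same tube, as packing, fully down in the short seat on the other side of the stud. Then put the blue slotted strap over the stud so that it lies level across tube and packing, after it the thick steel washer, and last the brass slip nut, each slid right down the stud onto the one below. Leave the setup block and the flat tab alone.

Things in the scene. Friction and masses are not known exactly. Their poses are not given: they have to be found in the camera images.
- clamp_base: Bright steel plate 164 (x) by 113 mm (y), 12 mm thick, fixed on the bench. Origin: at its centre, at bench height, z up. An upright threaded stud 12 mm thick stands at x = y = 0; its tip is a cone from z 77 (12 wide) to z 87 mm (4 wide); a 26 mm collar at its foot reaches z 16.5. The two seats lie on the plate at x -56 and +56 mm, either way round.
- long_seat: The longer dark nest block, fixed on the plate: a flat floor inside a low lip, opening 38 mm (x) by 101 mm (y). Origin at the centre of its underside, which is 12 mm above the bench; floor 4 mm and lip top 8 mm above the origin. It has the same x and y directions as clamp_base; which side of the stud it is on varies.
- short_seat: The shorter dark nest block, on the other side of the stud, made the same way: opening 38 mm (x) by 60 mm (y), origin at the centre of its underside (12 mm above the bench), floor 4 mm and lip top 8 mm above the origin, same directions as clamp_base.
- tube_mid (a point): The workpiece: the longer piece of dark square steel tube, 29 x 29 mm and 85 mm long, lying on a flat side. The point is at its centre, 14.5 mm above its underside; its y axis runs along its length. Weighs about 0.12 kg. Both ends alike.
- packing_mid (a point): The packing piece: the short offcut of the same dark square tube, 29 x 29 mm and 45 mm long, lying on a flat side, so exactly as high as the workpiece. The point is at its centre, 14.5 mm above its underside; its y axis runs along its length.
- strap_mid (a point): The clamp strap: blue flat steel bar with round ends, 156 mm long, 40 wide, 12 thick, lying flat, with a slot through its middle 44 mm long (along the strap) and 18 mm wide. The point is in the middle of the slot, 6 mm above its underside; its x axis runs along its length. About 0.45 kg; both ends alike.
- washer_mid (a point): The thick round washer: bright steel ring lying flat, 36 mm outside, 17 mm hole, 8 mm thick. The point is on the axis of the hole, 4 mm above its underside.
- slip_nut_mid (a point): The slip nut: brass, round, knurled, standing on its flange. Body 30 mm wide, flange at the bottom 36 mm wide and 5 mm thick, 18 mm high in all. Its smooth 16 mm hole lets it slide straight down the stud without turning (it is locked later, not now). The point is on the axis of the hole, 9 mm above its underside.
- setup_block_mid (a point): Bystander: ground steel setup block with holes, 51 x 76 x 25 mm, lying flat; the point is at its centre. To be left alone.
- flat_tab_mid (a point): Bystander: dark flat steel tab, 38 x 90 x 10 mm, without a slot; the point is at its centre. To be left alone.
There are look-alikes about, which are no part of the job. Several things look just like the part that bears packing_mid: the one meant starts nearest to the robot's base.

How it is judged:
On the way, in this order (a step that is already met when the one before it is completed fails the run):
1. tube lies in the long seat and packing in the short seat (x of tube_mid in the frame of long_seat between -0.008 and 0.008 m and y of tube_mid in the frame of long_seat between -0.012 and 0.012 m and z of tube_mid in the frame of long_seat between 0.0165 and 0.0205 m and x of packing_mid in the frame of short_seat between -0.008 and 0.008 m and y of packing_mid in the frame of short_seat between -0.012 and 0.012 m and z of packing_mid in the frame of short_seat between 0.0165 and 0.0205 m), for 0.2 s.
2. strap is over the stud and lies level on tube and packing (all of step 1 and x of strap_mid in the frame of clamp_base between -0.02 and 0.02 m and y of strap_mid in the frame of clamp_base between -0.008 and 0.008 m and z of strap_mid in the frame of clamp_base between 0.049 and 0.053 m and angle between strap_mid's own z axis and vertical below 0.04 rad and angle between the x axis of strap_mid and the x axis of clamp_base, either way round below 0.2 rad), for 0.2 s.
3. washer is on the stud and lies on the strap (x of strap_mid in the frame of clamp_base between -0.02 and 0.02 m and y of strap_mid in the frame of clamp_base between -0.008 and 0.008 m and z of strap_mid in the frame of clamp_base between 0.049 and 0.053 m and angle between strap_mid's own z axis and vertical below 0.04 rad and angle between the x axis of strap_mid and the x axis of clamp_base, either way round below 0.2 rad and horizontal distance between washer_mid and clamp_base below 0.006 m and z of washer_mid in the frame of clamp_base between 0.059 and 0.063 m), for 0.2 s.
4. slip nut is on the stud and lies on the washer (all of step 3 and horizontal distance between slip_nut_mid and clamp_base below 0.006 m and z of slip_nut_mid in the frame of clamp_base between 0.072 and 0.076 m), for 0.2 s.
At the end, for the whole second after the job is handed in: All at rest: tube down in the long seat, packing down in the short seat (8 mm across, 12 mm along), strap level on both over the stud (20 mm along, 8 mm across, tilt 0.04 rad, turn 0.2 rad), washer on the strap and slip nut on the washer, both within 6 mm of the stud axis; heights within 2 mm (all of step 1 and all of step 4 and linear speed of each of tube, packing, strap, washer, slip_nut below 0.01 m/s); the robot touches nothing.
It fails at once if a bystander (setup block, flat tab) was moved more than 30 mm (distance of any of setup_block_mid, flat_tab_mid from where it was at the start of the episode above 0.03 m).
It also fails if it takes over 136 s, if anything falls off the work surface, if the arm or the gripper's body presses on something with over 40 N, if the wrist force passes 120 N, or if a joint passes its speed limit or range.

## Robot

A 7-joint arm with a two-finger parallel gripper is mounted at the origin on the work surface; the furniture and walls round the work are solid. World frame = base frame: x ahead of the robot, y to its left, z up, the work surface at z = 0. Lengths are in m, angles in rad, forces in N, time in s.
With the tool pointing down it reaches from about 0.35 to 0.9 m from the base axis. Payload 7.2 kg.
Tool frame: the origin (TCP) lies at the very end of the fingers, on their centre line; the grasp point (between the pads) lies 19 mm behind it; z points along the fingers, y is the line along which they close (so a half turn about z gives the same grasp; the last joint's range is limited). The gripper opens to 85 mm and grips with 20 to 120 N. Pads are 22 mm wide; open, the fingers measure 114 mm over their backs; the gripper's body (76 mm by 85 mm) begins 54 mm behind the grasp point. The pads swing forward as they close: fully open they stand 13 mm farther back than shut.
Start: joints at [1.125, 0.411, -0.013, 1.596, 0.006, 1.134, -0.082], TCP at [0.231, -0.581, 0.231] pointing down, gripper open.
Joint ranges: [-2.95, 2.95], [-0.29, 1.99], [-1.47, 1.44], [0.14, 2.54], [-1.03, 4.17], [0.13, 1.85], [-2.86, 2.86]. Speed limits (rad/s): [2.39, 2.39, 3.01, 3.01, 3.14, 3.14, 3.14].

## Interface

Orientations are given as a unit quaternion [x, y, z, w].
In Python, from rig import arm gives the robot as it stands.
- The arm moves only by the shell command python3 -m handwheel 'ROWS'. ROWS is JSON, a list of rows, each an object of numbers: "tx", "ty", "tz": the shift along the tool's x, y, z normalised to -1 to 1, where 1 is 0.04 m; "turn": the turn about the tool's z normalised to -1 to 1, where 1 is 360 degrees; "fingers": the closure, from -1 (fully open) to 1 (shut). In form: [{"tx": .., "ty": .., "tz": .., "turn": .., "fingers": ..}, ...]. A call has exactly 5 rows; each row shifts and turns the commanded pose from where the row before left it, along the tool's axes as they then stand; what a row does not reach is not made up. A row lasts 1/12 s, in which the tool goes at most 41.7 mm and 7.16 degrees, less where a joint would pass 70% of its speed; a pose out of reach is approached as far as the arm can. A call with a number of a shift or a turn outside -1 to 1 is refused whole. A call with a gripper value outside its range is refused whole. The fingers move at their own pace and stop on an object; the grip force is fixed at half the most. Time passes only in rows, so rows that do not move let the fingers close, or fill a call up. It gives the time, the measured TCP pose, the force, the opening and the grip force at its end, in the units of the state.
- arm.get_obs(): the state, without advancing time (a new reading comes with each control period).
- arm.read_camera(name): name is "scene" or "top" or "wrist"; returns a dict with "img" (480x640x3 uint8, red, green, blue), "depth" (480x640 float32, m along the optical axis (not along the pixel's ray), 0 where there is no reading), "fx", "fy", "cx", "cy" (pixels), "eye" and "rotation" of the camera in the world; the wrist camera has in their place "mount" (4x4, takes a point from camera to tool coordinates, whose origin is the TCP and whose axes are the flange's). Camera axes: x right, y down, z forward; pixel columns grow to the right and rows downward; lengths in m; the calibration is good to about 2 mm. A picture is of the moment at which its call begins: read the wrist's pose just before it.
- arm.close_job(): hands the job in; it is judged then, once.
The state is a dict: "t": time; "qpos": joint angles; "joint_velocities": joint speeds; "joint_efforts": joint torques, N m; "ee_pos": TCP position; "ee_rot": TCP orientation; "ft_force": force on the tool from outside, world axes, zero at the start; "wrist_torque": the same for the moment, N m; "finger_gap": finger opening in m; "grasp_force": force on a finger pad.
Only numpy, scipy, OpenCV 4.12 (cv2) and the standard library are available. Lean on these libraries where they do the work, as an engineer would, in place of code of your own. Each camera call takes 0.05 s, during which the arm holds its last target. There are 200 camera calls.

## Working session

There is one attempt and no reset: what is moved stays moved. The work goes in short steps, Python scripts to look and compute and a shell command to move; the robot and the scene stay as the last step left them, time stands still between calls to the robot, and variables do not carry over. Pictures are saved under pics/ and viewed, at most 14 in all, crops included, and the job is handed in when it is done.

```bash
mkdir -p pics; ls; cat > h.py <<'E'
import numpy as np,cv2
from rig import arm
from scipy.spatial.transform import Rotation as R
def cam(n):
    o=arm.get_obs(); c=arm.read_camera(n)
    if n=="wrist":
        T=np.eye(4);T[:3,:3]=R.from_quat(o["ee_rot"]).as_matrix();T[:3,3]=o["ee_pos"]
        M=T@np.array(c["mount"]);c["rotation"]=M[:3,:3];c["eye"]=M[:3,3]
    else: c["rotation"]=np.array(c["rotation"]);c["eye"]=np.array(c["eye"])
    return c
def cloud(c):
    v,u=np.mgrid[:480,:640];d=c["depth"]
    P=np.stack([(u-c["cx"])/c["fx"]*d,(v-c["cy"])/c["fy"]*d,d],-1)
    return P@c["rotation"].T+c["eye"]
def save(c,f,box=None,s=1):
    im=c["img"][:,:,::-1]
    if box: im=im[box[1]:box[3],box[0]:box[2]]
    cv2.imwrite("pics/"+f,cv2.resize(im,None,fx=s,fy=s,interpolation=cv2.INTER_CUBIC))
E
python3 - <<'E'
from h import *
print(arm.get_obs())
for n in("top","scene"):
    c=cam(n);save(c,n+"0.png");print(n,c["fx"],c["eye"],c["rotation"].round(3).tolist(),(c["depth"]>0).mean())
    np.savez(n+"0.npz",img=c["img"],P=cloud(c),d=c["depth"])
E
```

```text
pics
{'t': 0.0, 'qpos': array([ 1.12477757,  0.41190602, -0.01269795,  1.59704184,  0.00560769,
        1.13427152, -0.08219124]), 'joint_velocities': array([ 3.36891142e-04, -9.54056894e-05,  1.90913129e-04,  2.27020104e-04,
       -7.09589861e-04, -5.22797545e-04, -2.55264384e-04]), 'joint_efforts': array([-5.10609989e-04, -6.00623417e+01,  6.82549719e-01, -2.99415064e+01,
        1.40069512e-02,  1.05859534e-02, -2.45535978e-05]), 'ee_pos': array([ 0.23033198, -0.58048828,  0.23045022]), 'ee_rot': array([ 9.82207084e-01,  1.87799391e-01, -2.10382687e-04, -7.67230684e-04]), 'ft_force': array([-0.22354375,  0.01272105, -0.05266772]), 'wrist_torque': array([-0.01021876, -0.00029966, -0.05188117]), 'grasp_force': 0.0, 'finger_gap': 0.0858892171031368}
top 517.4987168034864 [0.21620366 0.0092695  1.27421659] [0.714, -0.695, 0.06, -0.059] 0.9962369791666666Traceback (most recent call last):
  File "<stdin>", line 5, in <module>
  File "h.py", line 14, in cloud
    return P@c["rotation"].T+c["eye"]
           ~^~~~~~~~~~~~~~~~
ValueError: matmul: Input operand 1 has a mismatch in its core dimension 0, with gufunc signature (n?,k),(k,m?)->(n?,m?) (size 4 is different from 3)
```

```bash
sed -i 's/c\["rotation"\]=np.array(c\["rotation"\]);c/c["rotation"]=R.from_quat(c["rotation"]).as_matrix();c/' h.py
python3 - <<'E'
from h import *
for n in("top","scene"):
    c=cam(n);save(c,n+"0.png");print(n,c["fx"],c["eye"],c["rotation"].round(3).tolist(),(c["depth"]>0).mean())
    np.savez(n+"0.npz",img=c["img"],P=cloud(c),d=c["depth"])
E
```

```text
top 517.4987168034864 [0.21620366 0.0092695  1.27421659] [[0.026, -0.986, 0.167], [-1.0, -0.026, 0.001], [0.003, -0.167, -0.986]] 0.9960481770833334
scene 586.7588791205287 [-0.09000726  0.95179269  0.99906446] [[-0.877, -0.323, 0.356], [-0.48, 0.584, -0.654], [0.003, -0.745, -0.667]] 0.969072265625
```

View pics/top0.png

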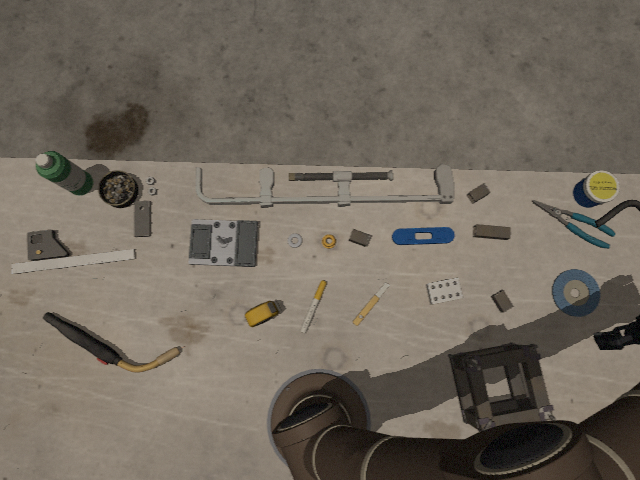

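View pics/scene0.png

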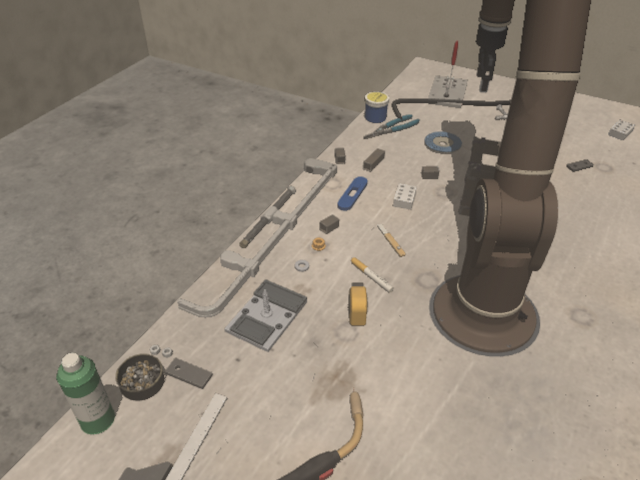

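```bash
python3 - <<'E'
from h import *
z=np.load("top0.npz");im=z["img"];P=z["P"]
cs={"strap":(400,236),"tube":(492,232),"pkA":(360,237),"pkB":(479,192),"pkC":(502,300),"washer":(299,240),"nut":(321,240),"block":(440,290),"tab":(142,215),"plate":(223,265),"tape":(262,313)}
mask=((P[...,2]>0.005)&(P[...,2]<0.12)).astype(np.uint8)
n,L,st,ce=cv2.connectedComponentsWithStats(mask,connectivity=4)
for k,(u,v) in cs.items():
    l=L[v-4:v+5,u-4:u+5];l=l[l>0]
    if len(l)==0: print(k,"none",P[v,u].round(3));continue
    l=np.bincount(l).argmax();Q=P[L==l];zt=np.percentile(Q[:,2],90)
    T=Q[Q[:,2]>np.median(Q[:,2])-.006]
    r=cv2.minAreaRect(T[:,:2].astype(np.float32)); a=cv2.boxPoints(r);e=a[1]-a[0];f=a[2]-a[1];e=e if np.hypot(*e)>np.hypot(*f) else f
    print(k,st[l],"c",np.round(r[0],4),"size",np.round(r[1],4),"longdir",round(np.degrees(np.arctan2(e[1],e[0]))%180,1),"med z",np.median(Q[:,2]).round(4),zt.round(4),"r",np.hypot(*r[0]).round(3))
print("bench",P[330:340,190:230,2].mean())
i1=cv2.resize(im[205:280,175:375],None,fx=4,fy=4,interpolation=cv2.INTER_CUBIC)
i2=cv2.resize(im[170:320,340:540],None,fx=4,fy=4,interpolation=cv2.INTER_CUBIC)[:, :800]
s=np.load("scene0.npz")["img"]
i2=cv2.resize(i2,(400,300));i3=cv2.resize(s[270:360,210:330],(400,300),interpolation=cv2.INTER_CUBIC)
cv2.imwrite("pics/crop1.png",np.vstack([i1,np.hstack([i2,i3])])[:,:,::-1])
E
```

```text
strap [392 226  63  20 858] c [ 0.4501 -0.2483] size [0.0422 0.1543] longdir 94.4 med z 0.0126 0.016 r 0.514
tube [473 224  38  16 463] c [ 0.4623 -0.4151] size [0.0864 0.0289] longdir 86.7 med z 0.029 0.0325 r 0.621
pkA [349 229  21  18 238] c [ 0.4391 -0.0879] size [0.0451 0.0289] longdir 71.0 med z 0.0287 0.0317 r 0.448
pkB [467 183  24  19 220] c [ 0.5606 -0.3854] size [0.0284 0.0457] longdir 122.5 med z 0.0291 0.0326 r 0.68
pkC [491 290  23  23 287] c [ 0.2926 -0.4352] size [0.0457 0.0298] longdir 33.6 med z 0.0285 0.0324 r 0.524
washer [288 233  14  15 112] c [0.4308 0.0711] size [0.0345 0.0324] longdir 59.4 med z 0.0089 0.0123 r 0.437
nut [322 235  14  13 110] c [ 0.4304 -0.0137] size [0.0271 0.03  ] longdir 99.0 med z 0.0169 0.0206 r 0.431
block [426 278  37  27 674] c [ 0.3138 -0.2958] size [0.0506 0.0777] longdir 102.2 med z 0.0257 0.0292 r 0.431
tab [  98  170   53   68 1547] c [0.5084 0.4851] size [0.1845 0.0886] longdir 37.1 med z 0.0174 0.0328 r 0.703
plate [ 188  219   71   49 3056] c [0.4194 0.2465] size [0.1642 0.1138] longdir 89.5 med z 0.0157 0.0214 r 0.486
tape [244 301  37  26 577] c [0.2487 0.14  ] size [0.0385 0.068 ] longdir 117.6 med z 0.0663 0.0716 r 0.285
bench 0.003422961200934634
```

View pics/crop1.png

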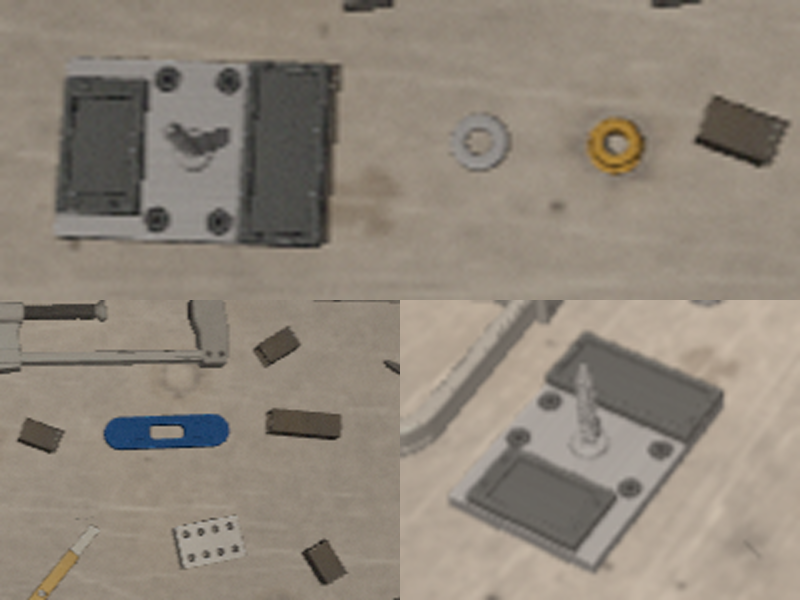

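Packing candidates in the top view are A (360,237) at r = 0.448 m, B (479,192) at 0.680 m and C (502,300) at 0.524 m. A is nearest the base, and the crop confirms it is a short tube like the others. The long seat is the right-hand one, at smaller y. I'll move over the tube first.

```bash
cat >> h.py <<'E'
def yaw():
    m=R.from_quat(arm.get_obs()["ee_rot"]).as_matrix();return np.degrees(np.arctan2(m[1,0],m[0,0]))
def to(x,y,z,th):
    "turn first (total/360), then tx ty tz totals in units of .04"
    o=arm.get_obs();p=o["ee_pos"];d=(th-yaw()+180)%360-180;a=np.radians(th)
    D=np.array([x,y,z])-p
    print("turn",round(-d/360,4),"T",np.round([(D@[np.cos(a),np.sin(a),0])/.04,(D@[np.sin(a),-np.cos(a),0])/.04,-D[2]/.04],3),"at",p.round(4),round(yaw(),1),"t",round(o["t"],1))
def seg(c,lo,hi,near,rad=.13,tag=""):
    P=cloud(c);m=((P[...,2]>lo)&(P[...,2]<hi)&(c["depth"]>0)).astype(np.uint8)
    n,L,st,ce=cv2.connectedComponentsWithStats(m,connectivity=4)
    for l in range(1,n):
        if st[l][4]<60: continue
        Q=P[L==l]; 
        if np.hypot(*(Q[:,:2].mean(0)-near))>rad: continue
        r=cv2.minAreaRect(Q[:,:2].astype(np.float32));a=cv2.boxPoints(r);e=a[1]-a[0];f=a[2]-a[1];e=e if np.hypot(*e)>np.hypot(*f) else f
        print(tag,"bbox",st[l][:4],"c",np.round(r[0],4),"mean",Q[:,:2].mean(0).round(4),"size",np.round(r[1],4),"dir",round(np.degrees(np.arctan2(e[1],e[0]))%180,1),"z",np.median(Q[:,2]).round(4))
E
python3 -m handwheel '[{"tx":0.69,"ty":-0.169,"tz":0,"turn":0,"fingers":-0.3},{"tx":0.69,"ty":-0.169,"tz":0,"turn":0,"fingers":-0.3},{"tx":0.69,"ty":-0.169,"tz":0,"turn":0,"fingers":-0.3},{"tx":0.69,"ty":-0.169,"tz":0,"turn":0,"fingers":-0.3},{"tx":0.69,"ty":-0.169,"tz":0,"turn":0,"fingers":-0.3}]'
python3 -m handwheel '[{"tx":0.69,"ty":-0.169,"tz":0,"turn":0,"fingers":-0.3},{"tx":0.69,"ty":-0.169,"tz":0,"turn":0,"fingers":-0.3},{"tx":0.69,"ty":-0.169,"tz":0,"turn":0,"fingers":-0.3},{"tx":0.69,"ty":-0.169,"tz":0,"turn":0,"fingers":-0.3},{"tx":0.69,"ty":-0.169,"tz":0,"turn":0,"fingers":-0.3}]'
python3 -m handwheel '[{"tx":0,"ty":0,"tz":0,"turn":-0.018,"fingers":-0.3},{"tx":0,"ty":0,"tz":0,"turn":-0.018,"fingers":-0.3},{"tx":0,"ty":0,"tz":0,"turn":-0.018,"fingers":-0.3},{"tx":0,"ty":0,"tz":0,"turn":-0.018,"fingers":-0.3},{"tx":0,"ty":0,"tz":0,"turn":-0.018,"fingers":-0.3}]'
python3 -m handwheel '[{"tx":0,"ty":0,"tz":0,"turn":-0.018,"fingers":-0.3},{"tx":0,"ty":0,"tz":0,"turn":-0.018,"fingers":-0.3},{"tx":0,"ty":0,"tz":0,"turn":-0.018,"fingers":-0.3},{"tx":0,"ty":0,"tz":0,"turn":-0.018,"fingers":-0.3},{"tx":0,"ty":0,"tz":0,"turn":-0.018,"fingers":-0.3}]'
python3 -m handwheel '[{"tx":0,"ty":0,"tz":0,"turn":0,"fingers":-0.3},{"tx":0,"ty":0,"tz":0,"turn":0,"fingers":-0.3},{"tx":0,"ty":0,"tz":0,"turn":0,"fingers":-0.3},{"tx":0,"ty":0,"tz":0,"turn":0,"fingers":-0.3},{"tx":0,"ty":0,"tz":0,"turn":0,"fingers":-0.3}]'
python3 - <<'E'
from h import *
print(arm.get_obs()["finger_gap"])
to(.462,-.415,.23,86.7)
c=cam("wrist");save(c,"w1.png")
print(np.array(c["mount"]).round(4).tolist())
seg(c,.02,.045,(.462,-.415),tag="tube")
P=cloud(c);print("bench",np.median(P[...,2]))
E
```

```text
t: 0.57
ee_pos: [0.3472, -0.4976, 0.231]
ee_rot: [0.982, 0.188, -0.0, -0.0]
ft_force: [0.5, -0.9, 0.2]
finger_gap: 0.0557
grasp_force: 0.0
t: 0.98
ee_pos: [0.463, -0.4153, 0.231]
ee_rot: [0.982, 0.188, -0.0, -0.0]
ft_force: [-0.1, -0.1, -0.9]
finger_gap: 0.0556
grasp_force: 0.0
t: 1.4
ee_pos: [0.4621, -0.4161, 0.2309]
ee_rot: [0.889, 0.457, -0.0, -0.0]
ft_force: [-0.3, -0.4, 0.2]
finger_gap: 0.0554
grasp_force: 0.0
t: 1.82
ee_pos: [0.4619, -0.4162, 0.2309]
ee_rot: [0.727, 0.687, -0.0, -0.0]
ft_force: [-0.8, 0.1, -0.5]
finger_gap: 0.0553
grasp_force: 0.0
t: 2.23
ee_pos: [0.4622, -0.4162, 0.2313]
ee_rot: [0.729, 0.684, -0.0, 0.0]
ft_force: [-0.5, -0.4, -0.6]
finger_gap: 0.0555
grasp_force: 0.0
0.05548159887307514
turn -0.001 T [ 0.03  -0.006  0.032] at [ 0.4622 -0.4162  0.2313] 86.4 t 2.2
[[0.0001, -0.9527, -0.304, 0.0782], [1.0, 0.0004, -0.0009, -0.0005], [0.001, -0.304, 0.9527, -0.1441], [0.0, 0.0, 0.0, 1.0]]
tube bbox [403 129  59  65] c [ 0.5611 -0.3852] mean [ 0.5602 -0.3851] size [0.0287 0.0459] dir 123.0 z 0.03
tube bbox [301 153  34 100] c [ 0.4631 -0.4154] mean [ 0.4633 -0.4138] size [0.0856 0.0286] dir 86.9 z 0.0301
bench 0.0014285729950520853
```

View pics/w1.png

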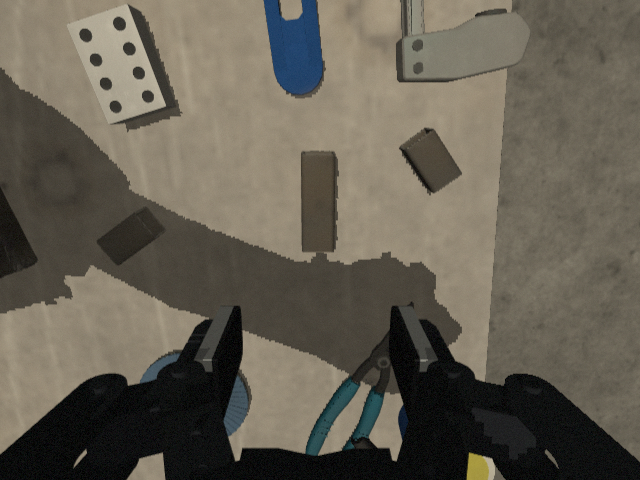

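```bash

python3 -m handwheel '[{"tx":0,"ty":0.02,"tz":0.65,"turn":0,"fingers":-0.3},{"tx":0,"ty":0,"tz":0.65,"turn":0,"fingers":-0.3},{"tx":0,"ty":0,"tz":0.65,"turn":0,"fingers":-0.3},{"tx":0,"ty":0,"tz":0.65,"turn":0,"fingers":-0.3},{"tx":0,"ty":0,"tz":0.65,"turn":0,"fingers":-0.3}]'
python3 -m handwheel '[{"tx":0,"ty":0,"tz":0.65,"turn":0,"fingers":-0.3},{"tx":0,"ty":0,"tz":0.65,"turn":0,"fingers":-0.3},{"tx":0,"ty":0,"tz":0.65,"turn":0,"fingers":-0.3},{"tx":0,"ty":0,"tz":0.33,"turn":0,"fingers":-0.3},{"tx":0,"ty":0,"tz":0,"turn":0,"fingers":-0.3}]'
python3 -m handwheel '[{"tx":0,"ty":0,"tz":0,"turn":0,"fingers":1},{"tx":0,"ty":0,"tz":0,"turn":0,"fingers":1},{"tx":0,"ty":0,"tz":0,"turn":0,"fingers":1},{"tx":0,"ty":0,"tz":0,"turn":0,"fingers":1},{"tx":0,"ty":0,"tz":0,"turn":0,"fingers":1}]'
python3 -m handwheel '[{"tx":0,"ty":0,"tz":-0.3,"turn":0,"fingers":1},{"tx":0,"ty":0,"tz":-0.6,"turn":0,"fingers":1},{"tx":0,"ty":0,"tz":-0.9,"turn":0,"fingers":1},{"tx":0,"ty":0,"tz":-0.9,"turn":0,"fingers":1},{"tx":0,"ty":0,"tz":-0.9,"turn":0,"fingers":1}]'
```

```text
t: 2.7
ee_pos: [0.463, -0.4163, 0.1003]
ee_rot: [0.729, 0.685, -0.0, 0.0]
ft_force: [0.3, -0.7, 0.7]
finger_gap: 0.0554
grasp_force: 0.0
t: 3.12
ee_pos: [0.4612, -0.4149, 0.007]
ee_rot: [0.729, 0.685, -0.0, -0.003]
ft_force: [-0.5, 0.6, -0.0]
finger_gap: 0.0555
grasp_force: 0.0
t: 3.53
ee_pos: [0.464, -0.4171, 0.0121]
ee_rot: [0.729, 0.685, 0.0, 0.002]
ft_force: [-1.0, 0.2, 7.6]
finger_gap: 0.0272
grasp_force: 60.7
t: 3.95
ee_pos: [0.4625, -0.416, 0.1565]
ee_rot: [0.729, 0.685, 0.0, -0.0]
ft_force: [1.0, -0.6, -2.6]
finger_gap: 0.0269
grasp_force: 59.7
```

```bash

python3 -m handwheel '[{"tx":0.754,"ty":-0.09,"tz":-0.2,"turn":0,"fingers":1},{"tx":0.754,"ty":-0.09,"tz":-0.2,"turn":0,"fingers":1},{"tx":0.754,"ty":-0.09,"tz":-0.2,"turn":0,"fingers":1},{"tx":0.754,"ty":-0.09,"tz":-0.2,"turn":0,"fingers":1},{"tx":0.754,"ty":-0.09,"tz":-0.2,"turn":0,"fingers":1}]' | sed -n 2p
python3 -m handwheel '[{"tx":0.754,"ty":-0.09,"tz":-0.1,"turn":0,"fingers":1},{"tx":0.754,"ty":-0.09,"tz":-0.1,"turn":0,"fingers":1},{"tx":0.754,"ty":-0.09,"tz":-0.1,"turn":0,"fingers":1},{"tx":0.754,"ty":-0.09,"tz":-0.1,"turn":0,"fingers":1},{"tx":0.754,"ty":-0.09,"tz":-0.1,"turn":0,"fingers":1}]' | sed -n 2p
python3 -m handwheel '[{"tx":0.754,"ty":-0.09,"tz":0,"turn":0,"fingers":1},{"tx":0.754,"ty":-0.09,"tz":0,"turn":0,"fingers":1},{"tx":0.754,"ty":-0.09,"tz":0,"turn":0,"fingers":1},{"tx":0.754,"ty":-0.09,"tz":0,"turn":0,"fingers":1},{"tx":0.754,"ty":-0.09,"tz":0,"turn":0,"fingers":1}]' | sed -n 2p
python3 -m handwheel '[{"tx":0.754,"ty":-0.09,"tz":0,"turn":0,"fingers":1},{"tx":0.754,"ty":-0.09,"tz":0,"turn":0,"fingers":1},{"tx":0.754,"ty":-0.09,"tz":0,"turn":0,"fingers":1},{"tx":0.754,"ty":-0.09,"tz":0,"turn":0,"fingers":1},{"tx":0.754,"ty":-0.09,"tz":0,"turn":0,"fingers":1}]' | sed -n 2p
python3 -m handwheel '[{"tx":0,"ty":0,"tz":0,"turn":-0.0185,"fingers":1},{"tx":0,"ty":0,"tz":0,"turn":-0.0185,"fingers":1},{"tx":0,"ty":0,"tz":0,"turn":-0.0185,"fingers":1},{"tx":0,"ty":0,"tz":0,"turn":-0.0185,"fingers":1},{"tx":0,"ty":0,"tz":0,"turn":-0.0185,"fingers":1}]' | sed -n 2p
python3 -m handwheel '[{"tx":0,"ty":0,"tz":0,"turn":-0.0185,"fingers":1},{"tx":0,"ty":0,"tz":0,"turn":-0.0185,"fingers":1},{"tx":0,"ty":0,"tz":0,"turn":-0.0185,"fingers":1},{"tx":0,"ty":0,"tz":0,"turn":-0.0185,"fingers":1},{"tx":0,"ty":0,"tz":0,"turn":-0.0185,"fingers":1}]' | sed -n 2p
python3 -m handwheel '[{"tx":0,"ty":0,"tz":0,"turn":-0.0185,"fingers":1},{"tx":0,"ty":0,"tz":0,"turn":-0.0185,"fingers":1},{"tx":0,"ty":0,"tz":0,"turn":-0.0185,"fingers":1},{"tx":0,"ty":0,"tz":0,"turn":-0.0185,"fingers":1},{"tx":0,"ty":0,"tz":0,"turn":0,"fingers":1}]'
python3 - <<'E'
from h import *
to(.419,.19,.2,179.5)
c=cam("wrist");save(c,"w2.png");np.savez("w2.npz",P=cloud(c),img=c["img"])
P=cloud(c)
seg(c,.007,.1,(.419,.247),tag="plate")
seg(c,.04,.1,(.419,.247),tag="stud")
seg(c,.0185,.024,(.419,.247),tag="lips")
E
```

```text
ee_pos: [0.4538, -0.2633, 0.1955]
ee_pos: [0.4451, -0.1117, 0.2153]
ee_pos: [0.4365, 0.0398, 0.2151]
ee_pos: [0.428, 0.1913, 0.2151]
ee_pos: [0.4281, 0.1901, 0.2149]
ee_pos: [0.4283, 0.1898, 0.2149]
t: 6.87
ee_pos: [0.4283, 0.1898, 0.2147]
ee_rot: [0.0, 1.0, -0.0, 0.0]
ft_force: [0.3, -0.2, -1.5]
finger_gap: 0.0268
grasp_force: 59.7
turn 0.0013 T [0.233 0.003 0.367] at [0.4283 0.1898 0.2147] 180.0 t 6.9
plate bbox [287 127 203 134] c [0.42   0.2477] mean [0.4103 0.2569] size [0.1639 0.1129] dir 89.3 z 0.0167
plate bbox [357 298 104  79] c [0.5414 0.2881] mean [0.5354 0.2896] size [0.1164 0.0507] dir 46.0 z 0.0267
stud bbox [382 197  25  27] c [0.4197 0.2476] mean [0.4177 0.2458] size [0.0112 0.0116] dir 97.1 z 0.0774
lips bbox [287 127  64  77] c [0.3933 0.1921] mean [0.3855 0.1922] size [0.05  0.061] dir 179.3 z 0.0215
lips bbox [418 148  72 101] c [0.4208 0.3037] mean [0.4183 0.3035] size [0.0508 0.0842] dir 179.1 z 0.0214
lips bbox [372 305  45   4] c [0.5183 0.2604] mean [0.5182 0.26  ] size [0.0017 0.0391] dir 91.6 z 0.0222
```

View pics/w2.png

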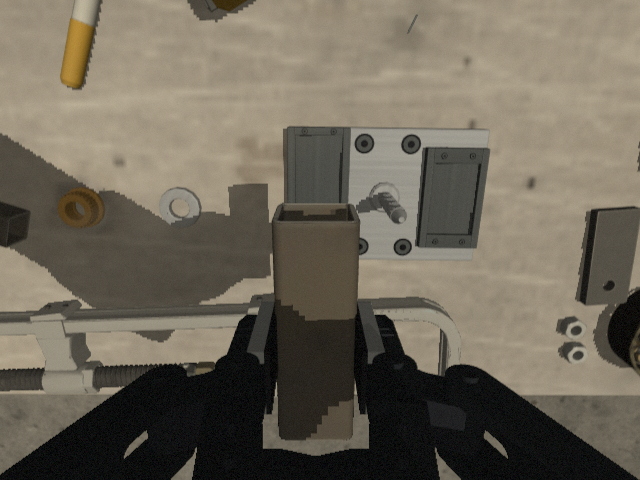

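```bash

python3 -m handwheel '[{"tx":0.24,"ty":0.05,"tz":0.3,"turn":0.002,"fingers":1},{"tx":0,"ty":0,"tz":0.7,"turn":0,"fingers":1},{"tx":0,"ty":0,"tz":0.8,"turn":0,"fingers":1},{"tx":0,"ty":0,"tz":0.8,"turn":0,"fingers":1},{"tx":0,"ty":0,"tz":0.7,"turn":0,"fingers":1}]' | sed -n 2p
python3 -m handwheel '[{"tx":0,"ty":0,"tz":0.5,"turn":0,"fingers":1},{"tx":0,"ty":0,"tz":0.3,"turn":0,"fingers":1},{"tx":0,"ty":0,"tz":0.2,"turn":0,"fingers":1},{"tx":0,"ty":0,"tz":0.15,"turn":0,"fingers":1},{"tx":0,"ty":0,"tz":0.1,"turn":0,"fingers":1}]'
python3 -m handwheel '[{"tx":0,"ty":0,"tz":0.05,"turn":0,"fingers":1},{"tx":0,"ty":0,"tz":0.05,"turn":0,"fingers":1},{"tx":0,"ty":0,"tz":0,"turn":0,"fingers":1},{"tx":0,"ty":0,"tz":0,"turn":0,"fingers":1},{"tx":0,"ty":0,"tz":0,"turn":0,"fingers":1}]'
python3 -c "
from h import *
to(.4188,.1918,.027,179.3)"
```

```text
ee_pos: [0.4187, 0.1916, 0.0809]
t: 7.75
ee_pos: [0.4192, 0.1923, 0.0321]
ee_rot: [0.01, 1.0, -0.0, 0.0]
ft_force: [-0.4, 0.8, -1.4]
finger_gap: 0.0269
grasp_force: 59.7
t: 8.17
ee_pos: [0.4192, 0.1923, 0.0285]
ee_rot: [0.009, 1.0, 0.0, 0.0]
ft_force: [-0.1, 0.7, -0.4]
finger_gap: 0.027
grasp_force: 59.7
turn -0.001 T [ 0.009 -0.012  0.037] at [0.4192 0.1923 0.0285] 178.9 t 8.2
```

```bash

python3 -m handwheel '[{"tx":0,"ty":0,"tz":0,"turn":0,"fingers":-0.15},{"tx":0,"ty":0,"tz":0,"turn":0,"fingers":-0.15},{"tx":0,"ty":0,"tz":-0.1,"turn":0,"fingers":-0.15},{"tx":0,"ty":0,"tz":-0.5,"turn":0,"fingers":-0.15},{"tx":0,"ty":0,"tz":-0.8,"turn":0,"fingers":-0.15}]'
python3 -m handwheel '[{"tx":0,"ty":0,"tz":-0.8,"turn":0,"fingers":-0.2},{"tx":0,"ty":0,"tz":-0.8,"turn":0,"fingers":-0.2},{"tx":0,"ty":0,"tz":-0.8,"turn":0,"fingers":-0.2},{"tx":-0.06,"ty":-0.4,"tz":-0.5,"turn":0,"fingers":-0.2},{"tx":-0.06,"ty":-0.6,"tz":-0.2,"turn":0,"fingers":-0.2}]' | sed -n 2p
python3 -m handwheel '[{"tx":-0.06,"ty":-0.75,"tz":0,"turn":0,"fingers":-0.2},{"tx":-0.06,"ty":-0.75,"tz":0,"turn":0,"fingers":-0.2},{"tx":-0.06,"ty":-0.75,"tz":0,"turn":0,"fingers":-0.2},{"tx":-0.06,"ty":-0.75,"tz":0,"turn":0,"fingers":-0.2},{"tx":-0.06,"ty":-0.75,"tz":0,"turn":0,"fingers":-0.2}]' | sed -n 2p
python3 -m handwheel '[{"tx":-0.06,"ty":-0.75,"tz":0,"turn":0,"fingers":-0.2},{"tx":-0.06,"ty":-0.75,"tz":0,"turn":0,"fingers":-0.2},{"tx":-0.06,"ty":-0.75,"tz":0,"turn":0,"fingers":-0.2},{"tx":0,"ty":0,"tz":0,"turn":0.0198,"fingers":-0.2},{"tx":0,"ty":0,"tz":0,"turn":0.0198,"fingers":-0.2}]' | sed -n 2p
python3 -m handwheel '[{"tx":0,"ty":0,"tz":0,"turn":0.0198,"fingers":-0.2},{"tx":0,"ty":0,"tz":0,"turn":0.0198,"fingers":-0.2},{"tx":0,"ty":0,"tz":0,"turn":0.0198,"fingers":-0.2},{"tx":0,"ty":0,"tz":0,"turn":0.0198,"fingers":-0.2},{"tx":0,"ty":0,"tz":0,"turn":0.0198,"fingers":-0.2}]' | sed -n 2p
python3 -m handwheel '[{"tx":0,"ty":0,"tz":0,"turn":0.0198,"fingers":-0.2},{"tx":0,"ty":0,"tz":0,"turn":0.0198,"fingers":-0.2},{"tx":0,"ty":0,"tz":0,"turn":0.0198,"fingers":-0.2},{"tx":0,"ty":0,"tz":0,"turn":0.0198,"fingers":-0.2},{"tx":0,"ty":0,"tz":0,"turn":0.0198,"fingers":-0.2}]' | sed -n 2p
python3 -m handwheel '[{"tx":0,"ty":0,"tz":0,"turn":0.0198,"fingers":-0.2},{"tx":0,"ty":0,"tz":0,"turn":0.0198,"fingers":-0.2},{"tx":0,"ty":0,"tz":0,"turn":0.0198,"fingers":-0.2},{"tx":0,"ty":0,"tz":0,"turn":0,"fingers":-0.2},{"tx":0,"ty":0,"tz":0,"turn":0,"fingers":-0.2}]'
python3 - <<'E'
from h import *
to(.4391,-.0879,.010,71)
c=cam("wrist");save(c,"w3.png")
seg(c,.02,.045,(.439,-.088),tag="pk")
c=cam("top");seg(c,.035,.06,(.42,.19),.08,tag="top tube")
E
```

```text
t: 8.58
ee_pos: [0.4173, 0.1912, 0.0829]
ee_rot: [0.009, 1.0, -0.001, -0.002]
ft_force: [0.6, -0.8, -0.0]
finger_gap: 0.0493
grasp_force: 0.0
ee_pos: [0.4241, 0.1548, 0.2116]
ee_pos: [0.4321, 0.0005, 0.2085]
ee_pos: [0.4376, -0.0904, 0.2081]
ee_pos: [0.4378, -0.0881, 0.2083]
ee_pos: [0.4378, -0.088, 0.2083]
t: 11.08
ee_pos: [0.4379, -0.088, 0.2083]
ee_rot: [0.808, 0.59, 0.0, 0.0]
ft_force: [0.8, 0.2, 0.6]
finger_gap: 0.0514
grasp_force: 0.0
turn 0.0036 T [0.012 0.028 4.959] at [ 0.4379 -0.088   0.2083] 72.3 t 11.1
pk bbox [302 181  36  58] c [ 0.4405 -0.0879] mean [ 0.4405 -0.0871] size [0.0457 0.0282] dir 72.0 z 0.0301
top tube bbox [237 225  15  35] c [0.4161 0.1916] mean [0.4159 0.1911] size [0.0291 0.0845] dir 179.1 z 0.0449
```

View pics/w3.png

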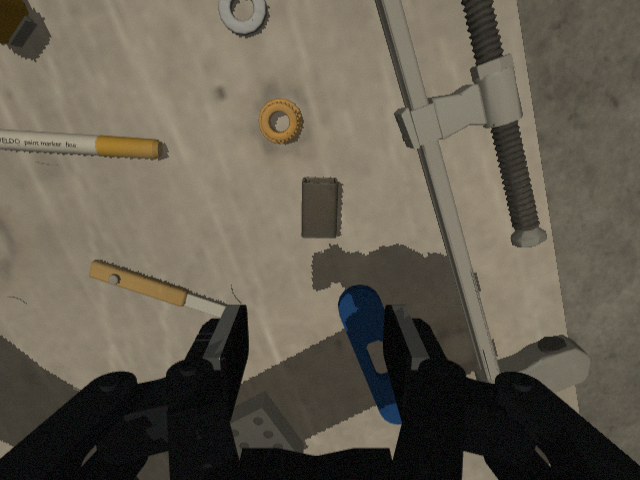

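```bash

python3 -m handwheel '[{"tx":0.02,"ty":0.05,"tz":0.3,"turn":0,"fingers":-0.2},{"tx":0,"ty":0,"tz":0.7,"turn":0,"fingers":-0.2},{"tx":0,"ty":0,"tz":0.9,"turn":0,"fingers":-0.2},{"tx":0,"ty":0,"tz":0.9,"turn":0,"fingers":-0.2},{"tx":0,"ty":0,"tz":0.8,"turn":0,"fingers":-0.2}]' | sed -n 2p
python3 -m handwheel '[{"tx":0,"ty":0,"tz":0.6,"turn":0,"fingers":-0.2},{"tx":0,"ty":0,"tz":0.4,"turn":0,"fingers":-0.2},{"tx":0,"ty":0,"tz":0.23,"turn":0,"fingers":-0.2},{"tx":0,"ty":0,"tz":0.1,"turn":0,"fingers":-0.2},{"tx":0,"ty":0,"tz":0,"turn":0,"fingers":-0.2}]' | sed -n 2p
python3 -m handwheel '[{"tx":0,"ty":0,"tz":0,"turn":0,"fingers":1},{"tx":0,"ty":0,"tz":0,"turn":0,"fingers":1},{"tx":0,"ty":0,"tz":0,"turn":0,"fingers":1},{"tx":0,"ty":0,"tz":0,"turn":0,"fingers":1},{"tx":0,"ty":0,"tz":0,"turn":0,"fingers":1}]'
python3 -m handwheel '[{"tx":0,"ty":0,"tz":-0.3,"turn":0,"fingers":1},{"tx":0,"ty":0,"tz":-0.6,"turn":0,"fingers":1},{"tx":0,"ty":0,"tz":-0.9,"turn":0,"fingers":1},{"tx":0,"ty":0,"tz":-0.9,"turn":0,"fingers":1},{"tx":0,"ty":0,"tz":-0.9,"turn":0,"fingers":1}]' | sed -n 2,7p
python3 -m handwheel '[{"tx":0.3,"ty":-0.12,"tz":-0.7,"turn":0,"fingers":1},{"tx":0.656,"ty":-0.246,"tz":-0.4,"turn":0,"fingers":1},{"tx":0.656,"ty":-0.246,"tz":-0.1,"turn":0,"fingers":1},{"tx":0.656,"ty":-0.246,"tz":0,"turn":0,"fingers":1},{"tx":0.656,"ty":-0.246,"tz":0,"turn":0,"fingers":1}]' | sed -n 2p
python3 -m handwheel '[{"tx":0.656,"ty":-0.246,"tz":0,"turn":0,"fingers":1},{"tx":0.656,"ty":-0.246,"tz":0,"turn":0,"fingers":1},{"tx":0.656,"ty":-0.246,"tz":0,"turn":0,"fingers":1},{"tx":0.656,"ty":-0.246,"tz":0,"turn":0,"fingers":1},{"tx":0.656,"ty":-0.246,"tz":0,"turn":0,"fingers":1}]' | sed -n 2p
python3 -m handwheel '[{"tx":0.656,"ty":-0.246,"tz":0,"turn":0,"fingers":1},{"tx":0.656,"ty":-0.246,"tz":0,"turn":0,"fingers":1},{"tx":0.656,"ty":-0.246,"tz":0,"turn":0,"fingers":1},{"tx":0.656,"ty":-0.246,"tz":0,"turn":0,"fingers":1},{"tx":0.35,"ty":-0.13,"tz":0,"turn":0,"fingers":1}]' | sed -n 2p
python3 -m handwheel '[{"tx":0,"ty":0,"tz":0,"turn":0.0185,"fingers":1},{"tx":0,"ty":0,"tz":0,"turn":0.0185,"fingers":1},{"tx":0,"ty":0,"tz":0,"turn":0.0185,"fingers":1},{"tx":0,"ty":0,"tz":0,"turn":0.0185,"fingers":1},{"tx":0,"ty":0,"tz":0,"turn":0.0185,"fingers":1}]' | sed -n 2p
python3 -m handwheel '[{"tx":0,"ty":0,"tz":0,"turn":0.0185,"fingers":1},{"tx":0,"ty":0,"tz":0,"turn":0.0185,"fingers":1},{"tx":0,"ty":0,"tz":0,"turn":0.0185,"fingers":1},{"tx":0,"ty":0,"tz":0,"turn":0.0185,"fingers":1},{"tx":0,"ty":0,"tz":0,"turn":0.0185,"fingers":1}]' | sed -n 2p
python3 -m handwheel '[{"tx":0,"ty":0,"tz":0,"turn":0.0185,"fingers":1},{"tx":0,"ty":0,"tz":0,"turn":0,"fingers":1},{"tx":0,"ty":0,"tz":0,"turn":0,"fingers":1},{"tx":0,"ty":0,"tz":0,"turn":0,"fingers":1},{"tx":0,"ty":0,"tz":0,"turn":0,"fingers":1}]'
python3 - <<'E'
from h import *
to(.4205,.3037,.0275,-.7)
c=cam("wrist");save(c,"w4.png")
seg(c,.05,.1,(.419,.247),.05,tag="stud")
seg(c,.038,.055,(.419,.19),.05,tag="tube")
seg(c,.007,.024,(.419,.25),tag="plate")
E
```

```text
ee_pos: [0.4397, -0.088, 0.0625]
ee_pos: [0.4399, -0.0879, 0.0106]
t: 12.43
ee_pos: [0.441, -0.0882, 0.0122]
ee_rot: [0.809, 0.588, 0.001, 0.001]
ft_force: [-0.8, 0.7, 8.0]
finger_gap: 0.0267
grasp_force: 59.8
ee_pos: [0.4395, -0.0878, 0.1569]
ee_rot: [0.809, 0.588, 0.0, -0.0]
ft_force: [1.0, -0.7, -0.5]
finger_gap: 0.0269
grasp_force: 59.2
ee_pos: [0.4341, 0.0378, 0.2043]
ee_pos: [0.4274, 0.178, 0.2036]
ee_pos: [0.4211, 0.3071, 0.2037]
ee_pos: [0.4219, 0.3036, 0.2035]
ee_pos: [0.4219, 0.3036, 0.2036]
t: 15.35
ee_pos: [0.4219, 0.3037, 0.203]
ee_rot: [1.0, -0.009, 0.0, -0.0]
ft_force: [-0.4, 0.5, -1.0]
finger_gap: 0.0271
grasp_force: 59.1
turn -0.001 T [-3.500e-02 -1.000e-03  4.389e+00] at [0.4219 0.3037 0.203 ] -1.1 t 15.3
stud bbox [384 213  24  28] c [0.4202 0.2479] mean [0.4221 0.2494] size [0.011 0.012] dir 119.2 z 0.0785
tube bbox [438 164  51 111] c [0.4166 0.1927] mean [0.4187 0.1942] size [0.0292 0.0853] dir 179.0 z 0.0461
plate bbox [380  74 138  10] c [0.5199 0.2012] mean [0.5199 0.202 ] size [0.0006 0.1048] dir 92.3 z 0.0099
plate bbox [319  80  60   6] c [0.5175 0.277 ] mean [0.5175 0.2786] size [0.0453 0.0032] dir 86.3 z 0.0101
plate bbox [283 139 212 138] c [0.4194 0.248 ] mean [0.4288 0.2583] size [0.1633 0.1133] dir 89.3 z 0.0158
```

View pics/w4.png

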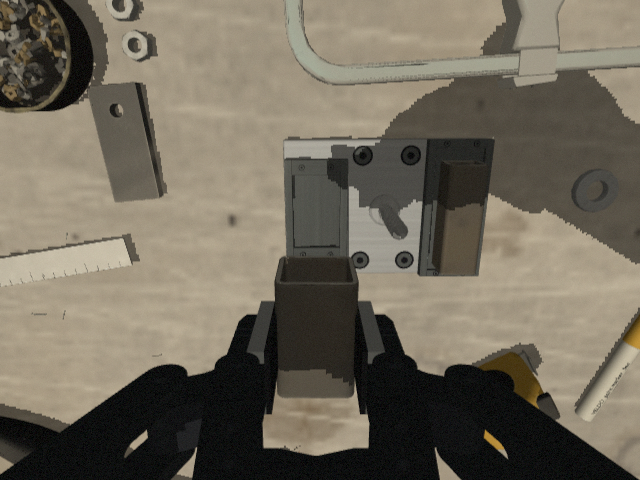

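```bash

python3 -m handwheel '[{"tx":-0.035,"ty":0,"tz":0.3,"turn":-0.001,"fingers":1},{"tx":0,"ty":0,"tz":0.7,"turn":0,"fingers":1},{"tx":0,"ty":0,"tz":0.8,"turn":0,"fingers":1},{"tx":0,"ty":0,"tz":0.8,"turn":0,"fingers":1},{"tx":0,"ty":0,"tz":0.6,"turn":0,"fingers":1}]' | sed -n 2p
python3 -m handwheel '[{"tx":0,"ty":0,"tz":0.4,"turn":0,"fingers":1},{"tx":0,"ty":0,"tz":0.3,"turn":0,"fingers":1},{"tx":0,"ty":0,"tz":0.2,"turn":0,"fingers":1},{"tx":0,"ty":0,"tz":0.15,"turn":0,"fingers":1},{"tx":0,"ty":0,"tz":0.1,"turn":0,"fingers":1}]' | sed -n 2,4p
python3 -m handwheel '[{"tx":0,"ty":0,"tz":0.03,"turn":0,"fingers":1},{"tx":0,"ty":0,"tz":0,"turn":0,"fingers":1},{"tx":0,"ty":0,"tz":0,"turn":0,"fingers":1},{"tx":0,"ty":0,"tz":0,"turn":0,"fingers":1},{"tx":0,"ty":0,"tz":0,"turn":0,"fingers":1}]' | sed -n 2,4p
```

```text
ee_pos: [0.42, 0.3031, 0.0728]
ee_pos: [0.4209, 0.304, 0.0288]
ee_rot: [1.0, -0.007, 0.0, -0.0]
ft_force: [-0.2, -0.4, -0.7]
ee_pos: [0.421, 0.304, 0.0283]
ee_rot: [1.0, -0.007, 0.001, -0.0]
ft_force: [-0.5, -0.0, 3.0]
```

```bash

python3 -m handwheel '[{"tx":0,"ty":0,"tz":0,"turn":0,"fingers":-0.15},{"tx":0,"ty":0,"tz":0,"turn":0,"fingers":-0.15},{"tx":0,"ty":0,"tz":-0.1,"turn":0,"fingers":-0.15},{"tx":0,"ty":0,"tz":-0.5,"turn":0,"fingers":-0.15},{"tx":0,"ty":0,"tz":-0.8,"turn":0,"fingers":-0.15}]' | sed -n 2p
python3 -m handwheel '[{"tx":0,"ty":0,"tz":-0.8,"turn":0,"fingers":-0.5},{"tx":0,"ty":0,"tz":-0.8,"turn":0,"fingers":-0.5},{"tx":0,"ty":0,"tz":-0.8,"turn":0,"fingers":-0.5},{"tx":0.05,"ty":0.3,"tz":-0.5,"turn":0,"fingers":-0.5},{"tx":0.05,"ty":0.6,"tz":0,"turn":0,"fingers":-0.5}]' | sed -n 2p
python3 -m handwheel '[{"tx":0.05,"ty":0.8,"tz":0,"turn":0,"fingers":-0.5},{"tx":0.05,"ty":0.8,"tz":0,"turn":0,"fingers":-0.5},{"tx":0.05,"ty":0.8,"tz":0,"turn":0,"fingers":-0.5},{"tx":0.05,"ty":0.8,"tz":0,"turn":0,"fingers":-0.5},{"tx":0.05,"ty":0.8,"tz":0,"turn":0,"fingers":-0.5}]' | sed -n 2p
python3 -m handwheel '[{"tx":0.05,"ty":0.8,"tz":0,"turn":0,"fingers":-0.5},{"tx":0.05,"ty":0.8,"tz":0,"turn":0,"fingers":-0.5},{"tx":0.05,"ty":0.8,"tz":0,"turn":0,"fingers":-0.5},{"tx":0.05,"ty":0.8,"tz":0,"turn":0,"fingers":-0.5},{"tx":0.05,"ty":0.8,"tz":0,"turn":0,"fingers":-0.5}]' | sed -n 2p
python3 -m handwheel '[{"tx":0.05,"ty":0.8,"tz":0,"turn":0,"fingers":-0.5},{"tx":0.05,"ty":0.8,"tz":0,"turn":0,"fingers":-0.5},{"tx":0.05,"ty":0.8,"tz":0,"turn":0,"fingers":-0.5},{"tx":0.05,"ty":0.8,"tz":0,"turn":0,"fingers":-0.5},{"tx":0.05,"ty":0.8,"tz":0,"turn":0,"fingers":-0.5}]' | sed -n 2p
python3 -m handwheel '[{"tx":0.05,"ty":0.6,"tz":0,"turn":0,"fingers":-0.5},{"tx":0,"ty":0.3,"tz":0,"turn":0,"fingers":-0.5},{"tx":0,"ty":0,"tz":0,"turn":-0.019,"fingers":-0.5},{"tx":0,"ty":0,"tz":0,"turn":-0.019,"fingers":-0.5},{"tx":0,"ty":0,"tz":0,"turn":-0.019,"fingers":-0.5}]' | sed -n 2p
python3 -m handwheel '[{"tx":0,"ty":0,"tz":0,"turn":-0.019,"fingers":-0.5},{"tx":0,"ty":0,"tz":0,"turn":-0.019,"fingers":-0.5},{"tx":0,"ty":0,"tz":0,"turn":-0.019,"fingers":-0.5},{"tx":0,"ty":0,"tz":0,"turn":-0.019,"fingers":-0.5},{"tx":0,"ty":0,"tz":0,"turn":-0.019,"fingers":-0.5}]' | sed -n 2p
python3 -m handwheel '[{"tx":0,"ty":0,"tz":0,"turn":-0.019,"fingers":-0.5},{"tx":0,"ty":0,"tz":0,"turn":-0.019,"fingers":-0.5},{"tx":0,"ty":0,"tz":0,"turn":-0.019,"fingers":-0.5},{"tx":0,"ty":0,"tz":0,"turn":-0.019,"fingers":-0.5},{"tx":0,"ty":0,"tz":0,"turn":-0.019,"fingers":-0.5}]' | sed -n 2p
python3 -m handwheel '[{"tx":0,"ty":0,"tz":0,"turn":-0.018,"fingers":-0.5},{"tx":0,"ty":0,"tz":0,"turn":0,"fingers":-0.5},{"tx":0,"ty":0,"tz":0,"turn":0,"fingers":-0.5},{"tx":0,"ty":0,"tz":0,"turn":0,"fingers":-0.5},{"tx":0,"ty":0,"tz":0,"turn":0,"fingers":-0.5}]'
python3 - <<'E'
from h import *
to(.4501,-.2483,.008,94.4)
c=cam("wrist")
seg(c,.009,.02,(.45,-.248),tag="strap")
P=cloud(c);im=c["img"].astype(int);m=(im[...,2]>im[...,0]+40)&(np.hypot(P[...,0]-.45,P[...,1]+.248)<.1)&(c["depth"]>0)
hull=cv2.convexHull(P[m][:,:2].astype(np.float32));r=cv2.minAreaRect(hull);print("blue",r,np.median(P[m][:,2]))
print(P[...,2][(np.hypot(P[...,0]-.45,P[...,1]+.248)<.1)&~m].min())
c=cam("top");seg(c,.035,.06,(.42,.248),.08,tag="top")
print(arm.get_obs()["t"])
E
```

```text
ee_pos: [0.4188, 0.3027, 0.082]
ee_pos: [0.4253, 0.2717, 0.2045]
ee_pos: [0.4313, 0.106, 0.1999]
ee_pos: [0.439, -0.0541, 0.1999]
ee_pos: [0.4465, -0.2143, 0.1999]
ee_pos: [0.4482, -0.2481, 0.1996]
ee_pos: [0.4483, -0.2477, 0.1997]
ee_pos: [0.4483, -0.2477, 0.1997]
t: 20.4
ee_pos: [0.4483, -0.2485, 0.1997]
ee_rot: [0.679, 0.734, -0.0, -0.0]
ft_force: [0.2, -0.3, -0.1]
finger_gap: 0.0644
grasp_force: 0.0
turn 0.0 T [1.000e-03 4.500e-02 4.793e+00] at [ 0.4483 -0.2485  0.1997] 94.4 t 20.4
strap bbox [409   0  46 299] c [ 0.5365 -0.2033] mean [ 0.536  -0.1931] size [0.0068 0.2296] dir 90.8 z 0.0117
strap bbox [295 110  52 187] c [ 0.4507 -0.2476] mean [ 0.4501 -0.2422] size [0.04   0.1551] dir 93.6 z 0.0135
strap bbox [112 205  83  88] c [ 0.3293 -0.2814] mean [ 0.3311 -0.2819] size [0.0415 0.0903] dir 135.6 z 0.0145
blue ((0.45078936219215393, -0.24513432383537292), (0.03885568678379059, 0.1500837206840515), 3.612431526184082) 0.013509868192916163
-0.0018975574082276125
top bbox [237 225  15  35] c [0.4162 0.1915] mean [0.4162 0.1911] size [0.0289 0.0844] dir 179.3 z 0.0452
top bbox [191 230  15  20] c [0.4204 0.3031] mean [0.4201 0.3021] size [0.0292 0.0455] dir 177.6 z 0.045
20.5
```

```bash

python3 -m handwheel '[{"tx":0.015,"ty":0.055,"tz":0.3,"turn":0.0015,"fingers":-0.5},{"tx":0,"ty":0,"tz":0.7,"turn":0,"fingers":-0.5},{"tx":0,"ty":0,"tz":0.9,"turn":0,"fingers":-0.5},{"tx":0,"ty":0,"tz":0.9,"turn":0,"fingers":-0.5},{"tx":0,"ty":0,"tz":0.8,"turn":0,"fingers":-0.5}]' | sed -n 2p
python3 -m handwheel '[{"tx":0,"ty":0,"tz":0.5,"turn":0,"fingers":-0.5},{"tx":0,"ty":0,"tz":0.35,"turn":0,"fingers":-0.5},{"tx":0,"ty":0,"tz":0.2,"turn":0,"fingers":-0.5},{"tx":0,"ty":0,"tz":0.15,"turn":0,"fingers":-0.5},{"tx":0,"ty":0,"tz":0.06,"turn":0,"fingers":-0.5}]' | sed -n 2,4p
python3 -m handwheel '[{"tx":0,"ty":0,"tz":0,"turn":0,"fingers":1},{"tx":0,"ty":0,"tz":0,"turn":0,"fingers":1},{"tx":0,"ty":0,"tz":0,"turn":0,"fingers":1},{"tx":0,"ty":0,"tz":0,"turn":0,"fingers":1},{"tx":0,"ty":0,"tz":0,"turn":0,"fingers":1}]'
python3 -m handwheel '[{"tx":0,"ty":0,"tz":-0.2,"turn":0,"fingers":1},{"tx":0,"ty":0,"tz":-0.4,"turn":0,"fingers":1},{"tx":0,"ty":0,"tz":-0.6,"turn":0,"fingers":1},{"tx":0,"ty":0,"tz":-0.8,"turn":0,"fingers":1},{"tx":0,"ty":0,"tz":-0.8,"turn":0,"fingers":1}]'
```

```text
ee_pos: [0.4499, -0.2475, 0.0532]
ee_pos: [0.4503, -0.2476, 0.0045]
ee_rot: [0.682, 0.731, -0.0, -0.0]
ft_force: [-0.5, 0.2, 0.7]
t: 21.75
ee_pos: [0.4511, -0.2482, 0.0064]
ee_rot: [0.682, 0.731, 0.0, 0.001]
ft_force: [-0.9, 2.4, 6.9]
finger_gap: 0.0376
grasp_force: 60.4
t: 22.17
ee_pos: [0.4494, -0.2475, 0.1183]
ee_rot: [0.682, 0.731, -0.0, -0.001]
ft_force: [-0.0, -1.0, -3.4]
finger_gap: 0.0376
grasp_force: 61.2
```

```bash

python3 -m handwheel '[{"tx":0.3,"ty":0,"tz":-0.7,"turn":0,"fingers":1},{"tx":0.6,"ty":0,"tz":-0.7,"turn":0,"fingers":1},{"tx":0.8,"ty":0,"tz":-0.4,"turn":0,"fingers":1},{"tx":0.8,"ty":0,"tz":-0.2,"turn":0,"fingers":1},{"tx":0.8,"ty":0,"tz":0,"turn":0,"fingers":1}]' | sed -n 2p
python3 -m handwheel '[{"tx":0.8,"ty":0,"tz":0,"turn":0,"fingers":1},{"tx":0.8,"ty":0,"tz":0,"turn":0,"fingers":1},{"tx":0.8,"ty":0,"tz":0,"turn":0,"fingers":1},{"tx":0.8,"ty":0.05,"tz":0,"turn":0,"fingers":1},{"tx":0.8,"ty":0.05,"tz":0,"turn":0,"fingers":1}]' | sed -n 2p
python3 -m handwheel '[{"tx":0.8,"ty":0,"tz":0,"turn":0,"fingers":1},{"tx":0.8,"ty":0,"tz":0,"turn":0,"fingers":1},{"tx":0.8,"ty":0,"tz":0,"turn":0,"fingers":1},{"tx":0.8,"ty":0,"tz":0,"turn":0,"fingers":1},{"tx":0.8,"ty":0,"tz":0,"turn":0,"fingers":1}]' | sed -n 2p
python3 -m handwheel '[{"tx":0.5,"ty":0,"tz":0,"turn":0.006,"fingers":1},{"tx":0.2,"ty":0,"tz":0,"turn":0.006,"fingers":1},{"tx":0,"ty":0,"tz":0,"turn":0,"fingers":1},{"tx":0,"ty":0,"tz":0,"turn":0,"fingers":1},{"tx":0,"ty":0,"tz":0,"turn":0,"fingers":1}]'
python3 - <<'E'
from h import *
to(.4199,.2478,.051,89.3)
c=cam("wrist");save(c,"w5.png")
P=cloud(c);im=c["img"].astype(int);m=(im[...,2]>im[...,0]+40)&(np.hypot(P[...,0]-.42,P[...,1]-.248)<.12)&(c["depth"]>0)
r=cv2.minAreaRect(P[m][:,:2].astype(np.float32));print("blue",r,P[m].mean(0))
seg(c,.12,.24,(.42,.248),tag="strap")
E
```

```text
ee_pos: [0.4416, -0.1153, 0.1997]
ee_pos: [0.4331, 0.0448, 0.1977]
ee_pos: [0.4221, 0.2042, 0.1976]
t: 23.83
ee_pos: [0.4211, 0.2298, 0.1972]
ee_rot: [0.709, 0.705, -0.001, 0.0]
ft_force: [0.2, -0.0, -3.3]
finger_gap: 0.0375
grasp_force: 61.2
turn 0.0011 T [ 0.45  -0.036  3.654] at [0.4211 0.2298 0.1972] 89.7 t 23.8
blue ((0.42047396302223206, 0.24021892249584198), (0.13553017377853394, 0.03984486311674118), 89.13992309570312) [0.42079557 0.27017044 0.20401227]
strap bbox [210 109 212 347] c [0.4211 0.2392] mean [0.4207 0.2465] size [0.1353 0.0634] dir 77.7 z 0.2042
```

View pics/w5.png

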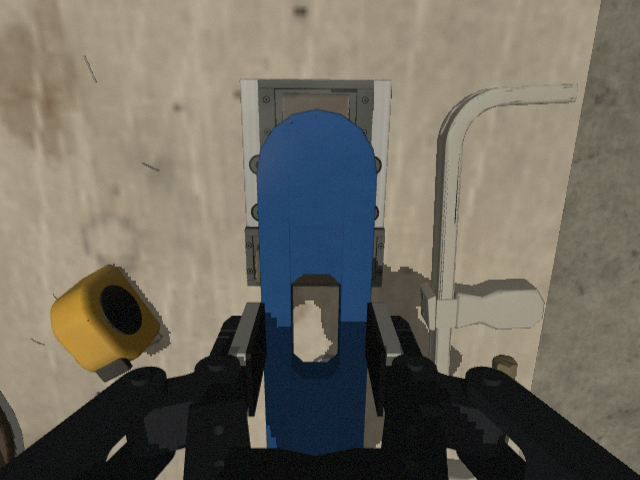

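```bash

python3 -m handwheel '[{"tx":0.25,"ty":-0.02,"tz":0.3,"turn":0.001,"fingers":1},{"tx":0.2,"ty":0,"tz":0.6,"turn":0,"fingers":1},{"tx":0,"ty":0,"tz":0.6,"turn":0,"fingers":1},{"tx":0,"ty":0,"tz":0.5,"turn":0,"fingers":1},{"tx":0,"ty":0,"tz":0.4,"turn":0,"fingers":1}]' | sed -n 2,4p
python3 -m handwheel '[{"tx":0,"ty":0,"tz":0.25,"turn":0,"fingers":1},{"tx":0,"ty":0,"tz":0.25,"turn":0,"fingers":1},{"tx":0,"ty":0,"tz":0.25,"turn":0,"fingers":1},{"tx":0,"ty":0,"tz":0.2,"turn":0,"fingers":1},{"tx":0,"ty":0,"tz":0.1,"turn":0,"fingers":1}]'
python3 -m handwheel '[{"tx":0,"ty":0,"tz":0.1,"turn":0,"fingers":1},{"tx":0,"ty":0,"tz":0.07,"turn":0,"fingers":1},{"tx":0,"ty":0,"tz":0.03,"turn":0,"fingers":1},{"tx":0,"ty":0,"tz":0,"turn":0,"fingers":1},{"tx":0,"ty":0,"tz":0,"turn":0,"fingers":1}]'
```

```text
ee_pos: [0.4205, 0.2474, 0.0998]
ee_rot: [0.712, 0.703, -0.001, 0.0]
ft_force: [-0.5, 0.3, -4.1]
t: 24.72
ee_pos: [0.4206, 0.2488, 0.0585]
ee_rot: [0.711, 0.703, -0.0, 0.0]
ft_force: [-0.3, -0.6, -4.5]
finger_gap: 0.0374
grasp_force: 61.2
t: 25.13
ee_pos: [0.4207, 0.2493, 0.0515]
ee_rot: [0.711, 0.703, 0.0, 0.0]
ft_force: [-0.0, -0.8, -3.3]
finger_gap: 0.0375
grasp_force: 61.2
```

```bash

python3 -m handwheel '[{"tx":0,"ty":0,"tz":0.02,"turn":0,"fingers":1},{"tx":0,"ty":0,"tz":0,"turn":0,"fingers":-0.2},{"tx":0,"ty":0,"tz":0,"turn":0,"fingers":-0.2},{"tx":0,"ty":0,"tz":0,"turn":0,"fingers":-0.2},{"tx":0,"ty":0,"tz":-0.2,"turn":0,"fingers":-0.2}]'
python3 -m handwheel '[{"tx":0,"ty":0,"tz":-0.6,"turn":0,"fingers":-0.3},{"tx":0,"ty":0,"tz":-0.8,"turn":0,"fingers":-0.3},{"tx":0,"ty":0,"tz":-0.8,"turn":0,"fingers":-0.3},{"tx":0,"ty":0,"tz":-0.8,"turn":0,"fingers":-0.3},{"tx":-0.3,"ty":0.05,"tz":-0.5,"turn":0,"fingers":-0.3}]' | sed -n 2p
python3 -m handwheel '[{"tx":-0.7,"ty":0.05,"tz":0,"turn":0,"fingers":-0.3},{"tx":-0.8,"ty":0.05,"tz":0,"turn":0,"fingers":-0.3},{"tx":-0.8,"ty":0.05,"tz":0,"turn":0,"fingers":-0.3},{"tx":-0.8,"ty":0.05,"tz":0,"turn":0,"fingers":-0.3},{"tx":-0.7,"ty":0.02,"tz":0,"turn":0,"fingers":-0.3}]' | sed -n 2p
python3 -m handwheel '[{"tx":-0.3,"ty":0,"tz":0,"turn":0,"fingers":-0.3},{"tx":-0.1,"ty":0,"tz":0,"turn":0,"fingers":-0.3},{"tx":0,"ty":0,"tz":0,"turn":0,"fingers":-0.3},{"tx":0,"ty":0,"tz":0,"turn":0,"fingers":-0.3},{"tx":0,"ty":0,"tz":0,"turn":0,"fingers":-0.3}]' | sed -n 2p
python3 - <<'E'
from h import *
to(.4308,.0711,.003,89.3)
c=cam("wrist");save(c,"w6.png")
seg(c,.0065,.014,(.431,.071),.03,tag="washer")
P=cloud(c);m=(np.hypot(P[...,0]-.431,P[...,1]-.071)<.03)&(P[...,2]>.006);Q=P[m];print(cv2.minEnclosingCircle(Q[:,:2].astype(np.float32)),np.median(Q[:,2]))
c=cam("top")
seg(c,.05,.065,(.42,.248),.08,tag="strap")
seg(c,.0065,.014,(.431,.071),.03,tag="washer top")
P=cloud(c);m=(P[...,2]>.05)&(P[...,2]<.07)&(abs(P[...,0]-.42)<.03)&(abs(P[...,1]-.248)<.09)
Q=P[m];A=np.c_[Q[:,:2],np.ones(len(Q))];print("plane",np.linalg.lstsq(A,Q[:,2],rcond=None)[0],np.median(Q[:,2]))
E
```

```text
t: 25.55
ee_pos: [0.42, 0.2488, 0.0579]
ee_rot: [0.711, 0.703, -0.001, -0.0]
ft_force: [0.5, -0.9, -0.9]
finger_gap: 0.0513
grasp_force: 0.0
ee_pos: [0.4224, 0.2401, 0.2025]
ee_pos: [0.4294, 0.0832, 0.1992]
ee_pos: [0.4293, 0.0705, 0.1988]
turn 0.0004 T [0.014 0.038 4.895] at [0.4293 0.0705 0.1988] 89.4 t 26.8
washer bbox [297 187  43  42] c [0.4309 0.0718] mean [0.4309 0.0722] size [0.0348 0.035 ] dir 176.9 z 0.0095
((0.4305405914783478, 0.07364268600940704), 0.02993994951248169) 0.2766275144309158
strap bbox [187 230  65  19] c [0.42   0.2493] mean [0.4192 0.2489] size [0.043  0.1535] dir 90.2 z 0.0572
plane [-7.84132083e-05  6.71593557e-04  5.70864497e-02] 0.05725505327133584
```

View pics/w6.png

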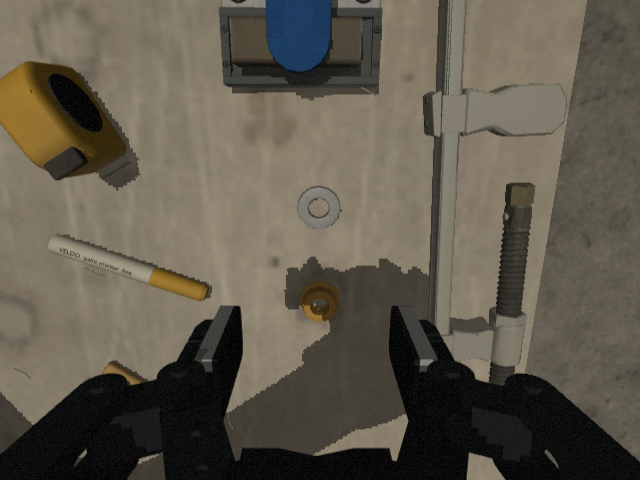

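```bash

python3 -m handwheel '[{"tx":0.03,"ty":0.038,"tz":0.3,"turn":0,"fingers":-0.3},{"tx":0,"ty":0,"tz":0.7,"turn":0,"fingers":-0.3},{"tx":0,"ty":0,"tz":0.9,"turn":0,"fingers":-0.3},{"tx":0,"ty":0,"tz":0.9,"turn":0,"fingers":-0.3},{"tx":0,"ty":0,"tz":0.8,"turn":0,"fingers":-0.3}]' | sed -n 2p
python3 -m handwheel '[{"tx":0,"ty":0,"tz":0.5,"turn":0,"fingers":-0.3},{"tx":0,"ty":0,"tz":0.35,"turn":0,"fingers":-0.3},{"tx":0,"ty":0,"tz":0.2,"turn":0,"fingers":-0.3},{"tx":0,"ty":0,"tz":0.15,"turn":0,"fingers":-0.3},{"tx":0,"ty":0,"tz":0.08,"turn":0,"fingers":-0.3}]' | sed -n 2,4p
python3 -m handwheel '[{"tx":0,"ty":0,"tz":0,"turn":0,"fingers":1},{"tx":0,"ty":0,"tz":0,"turn":0,"fingers":1},{"tx":0,"ty":0,"tz":0,"turn":0,"fingers":1},{"tx":0,"ty":0,"tz":0,"turn":0,"fingers":1},{"tx":0,"ty":0,"tz":0,"turn":0,"fingers":1}]'
python3 -m handwheel '[{"tx":0,"ty":0,"tz":-0.2,"turn":0,"fingers":1},{"tx":0,"ty":0,"tz":-0.4,"turn":0,"fingers":1},{"tx":0,"ty":0,"tz":-0.6,"turn":0,"fingers":1},{"tx":0,"ty":0,"tz":-0.8,"turn":0,"fingers":1},{"tx":0,"ty":0,"tz":-0.8,"turn":0,"fingers":1}]'
```

```text
ee_pos: [0.4304, 0.0712, 0.0528]
ee_pos: [0.4309, 0.0709, 0.003]
ee_rot: [0.711, 0.703, 0.0, -0.0]
ft_force: [0.9, -0.3, 0.7]
t: 28.15
ee_pos: [0.4312, 0.0705, 0.0044]
ee_rot: [0.711, 0.703, 0.001, 0.001]
ft_force: [-2.6, 0.2, 6.7]
finger_gap: 0.031
grasp_force: 59.3
t: 28.57
ee_pos: [0.4302, 0.0703, 0.117]
ee_rot: [0.711, 0.703, -0.0, -0.0]
ft_force: [0.5, -1.1, -0.4]
finger_gap: 0.0311
grasp_force: 59.5
```

```bash

python3 -m handwheel '[{"tx":0.2,"ty":0,"tz":-0.6,"turn":0,"fingers":1},{"tx":0.5,"ty":0,"tz":-0.5,"turn":0,"fingers":1},{"tx":0.7,"ty":-0.05,"tz":-0.2,"turn":0,"fingers":1},{"tx":0.7,"ty":-0.05,"tz":0,"turn":0,"fingers":1},{"tx":0.7,"ty":-0.05,"tz":0,"turn":0,"fingers":1}]' | sed -n 2p
python3 -m handwheel '[{"tx":0.6,"ty":-0.05,"tz":0,"turn":0,"fingers":1},{"tx":0.3,"ty":-0.05,"tz":0,"turn":0,"fingers":1},{"tx":0.1,"ty":0,"tz":0,"turn":0,"fingers":1},{"tx":0,"ty":0,"tz":0,"turn":0,"fingers":1},{"tx":0,"ty":0,"tz":0,"turn":0,"fingers":1}]' | sed -n 2p
python3 - <<'E'
from h import *
to(.4199,.2478,.0605,89.3)
c=cam("wrist");save(c,"w7.png",(200,200,440,380),3)
P=cloud(c);o=arm.get_obs()["ee_pos"]
m=(abs(P[...,2]-o[2])<.012)&(np.hypot(P[...,0]-o[0],P[...,1]-o[1])<.04)&(c["img"].min(-1)>90)
ys,xs=np.nonzero(m);print(m.sum(),xs.min(),xs.max(),ys.min(),ys.max());Q=P[m];print(Q.min(0),Q.max(0),Q.mean(0),o)
E
```

```text
ee_pos: [0.4266, 0.1832, 0.1693]
ee_pos: [0.4227, 0.2214, 0.1675]
turn 0.0 T [ 0.659 -0.077  2.676] at [0.4227 0.2214 0.1675] 89.3 t 29.4
2084 275 357 280 363
[0.40692362 0.20515917 0.1703572 ] [0.43775939 0.24087119 0.17427641] [0.42241516 0.23216424 0.17238251] [0.42277251 0.2210207  0.16740034]
```

View pics/w7.png

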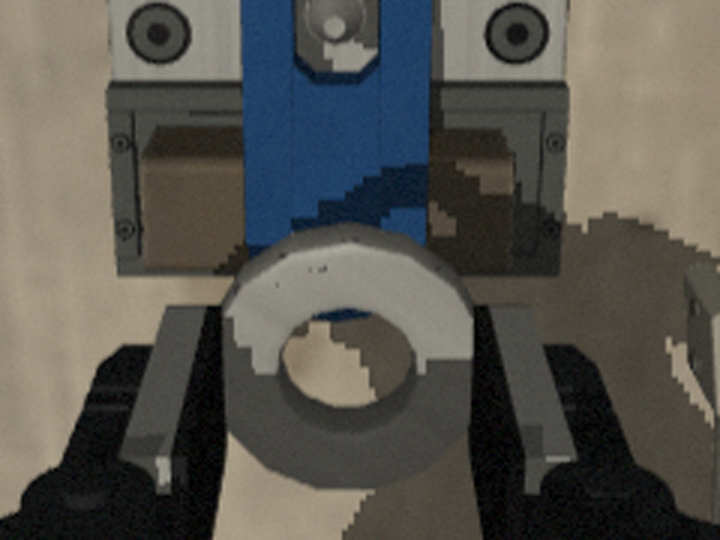

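```bash
python3 - <<'E'
from h import *
c=cam("wrist");o=arm.get_obs()["ee_pos"];to(.4199,.2478,.0605,89.3)
def pr(u,v,z):
    d=c["rotation"]@np.array([(u-c["cx"])/c["fx"],(v-c["cy"])/c["fy"],1]);return c["eye"]+d*(z-c["eye"][2])/d[2]
for dz in(.003,.005):
  z=o[2]+dz
  for n,(u,v) in dict(top=(316,281),bot=(316,362.7),L=(274.3,320),R=(357.7,320)).items(): print(dz,n,(pr(u,v,z)-o)[:2].round(4))
P=cloud(c);g=c["img"].min(-1)
m=(abs(P[...,2]-o[2]-.004)<.004)&(np.hypot(P[...,0]-o[0],P[...,1]-o[1])<.03)
m[:, :270]=0;m[:,362:]=0
Q=P[m];A=np.c_[Q[:,:2]-o[:2],np.ones(len(Q))];print("plane",np.linalg.lstsq(A,Q[:,2]-o[2],rcond=None)[0],(Q-o).min(0),(Q-o).max(0))
cont,_=cv2.findContours(m.astype(np.uint8),cv2.RETR_CCOMP,cv2.CHAIN_APPROX_NONE)
for k in cont:
  if len(k)>40:
    p=np.array([P[y,x] for x,y in k[:,0]]);print(len(k),"centre",(np.array(cv2.minEnclosingCircle(p[:,:2].astype(np.float32))[0])-o[:2]).round(4),cv2.minEnclosingCircle(p[:,:2].astype(np.float32))[1])
E
```

```text
turn -0.0002 T [ 0.672 -0.082  2.671] at [0.4228 0.2209 0.1673] 89.2 t 29.5
0.003 top [-0.0003  0.0183]
0.003 bot [-0.0007 -0.0166]
0.003 L [-0.0163  0.0024]
0.003 R [0.0154 0.002 ]
0.005 top [-0.0002  0.0191]
0.005 bot [-0.0007 -0.0153]
0.005 L [-0.0161  0.0035]
0.005 R [0.0152 0.0031]
plane [-0.00259084 -0.01644257  0.00469425] [-1.71416895e-02 -1.62074827e-02  8.81433659e-06] [0.01608427 0.01984992 0.0079736 ]
307 centre [-0.0006  0.0016] 0.01943964697420597
119 centre [-0.0004  0.0019] 0.00931423157453537
```

```bash

python3 -m handwheel '[{"tx":0.3,"ty":-0.07,"tz":0.3,"turn":0,"fingers":1},{"tx":0.335,"ty":0,"tz":0.5,"turn":0,"fingers":1},{"tx":0,"ty":0,"tz":0.4,"turn":0,"fingers":1},{"tx":0,"ty":0,"tz":0.2,"turn":0,"fingers":1},{"tx":0,"ty":0,"tz":0,"turn":0,"fingers":1}]' | sed -n 2,4p
python3 -m handwheel '[{"tx":0,"ty":0,"tz":0.2,"turn":0,"fingers":1},{"tx":0,"ty":0,"tz":0.2,"turn":0,"fingers":1},{"tx":0,"ty":0,"tz":0.2,"turn":0,"fingers":1},{"tx":0,"ty":0,"tz":0.2,"turn":0,"fingers":1},{"tx":0,"ty":0,"tz":0,"turn":0,"fingers":1}]' | sed -n 2,4p
python3 -m handwheel '[{"tx":0,"ty":0,"tz":0.2,"turn":0,"fingers":1},{"tx":0,"ty":0,"tz":0.15,"turn":0,"fingers":1},{"tx":0,"ty":0,"tz":0.05,"turn":0,"fingers":1},{"tx":0,"ty":0,"tz":0,"turn":0,"fingers":1},{"tx":0,"ty":0,"tz":0,"turn":0,"fingers":1}]'
```

```text
ee_pos: [0.4193, 0.246, 0.1097]
ee_rot: [0.712, 0.703, -0.002, -0.0]
ft_force: [0.3, -0.6, -0.1]
ee_pos: [0.4194, 0.247, 0.0778]
ee_rot: [0.711, 0.703, -0.001, -0.0]
ft_force: [0.4, 0.1, -0.1]
t: 30.75
ee_pos: [0.42, 0.2479, 0.0632]
ee_rot: [0.711, 0.703, -0.0, -0.0]
ft_force: [-0.2, -0.7, 0.0]
finger_gap: 0.0311
grasp_force: 59.5
```

```bash

python3 -m handwheel '[{"tx":0,"ty":0,"tz":0.03,"turn":0,"fingers":1},{"tx":0,"ty":0,"tz":0,"turn":0,"fingers":1},{"tx":0,"ty":0,"tz":0,"turn":0,"fingers":-0.2},{"tx":0,"ty":0,"tz":0,"turn":0,"fingers":-0.2},{"tx":0,"ty":0,"tz":0,"turn":0,"fingers":-0.2}]'
python3 -m handwheel '[{"tx":0,"ty":0,"tz":-0.3,"turn":0,"fingers":-0.3},{"tx":0,"ty":0,"tz":-0.7,"turn":0,"fingers":-0.3},{"tx":0,"ty":0,"tz":-0.8,"turn":0,"fingers":-0.3},{"tx":-0.1,"ty":0,"tz":-0.8,"turn":0,"fingers":-0.3},{"tx":-0.3,"ty":0.05,"tz":-0.5,"turn":0,"fingers":-0.3}]' | sed -n 2p
python3 -m handwheel '[{"tx":-0.7,"ty":0.05,"tz":-0.2,"turn":0,"fingers":-0.3},{"tx":-0.8,"ty":0.05,"tz":0,"turn":0,"fingers":-0.3},{"tx":-0.8,"ty":0.05,"tz":0,"turn":0,"fingers":-0.3},{"tx":-0.8,"ty":0.05,"tz":0,"turn":0,"fingers":-0.3},{"tx":-0.8,"ty":0.05,"tz":0,"turn":0,"fingers":-0.3}]' | sed -n 2p
python3 -m handwheel '[{"tx":-0.8,"ty":0.05,"tz":0,"turn":0,"fingers":-0.3},{"tx":-0.8,"ty":0,"tz":0,"turn":0,"fingers":-0.3},{"tx":-0.5,"ty":0,"tz":0,"turn":0,"fingers":-0.3},{"tx":-0.1,"ty":0,"tz":0,"turn":0,"fingers":-0.3},{"tx":0,"ty":0,"tz":0,"turn":0,"fingers":-0.3}]' | sed -n 2p
python3 -m handwheel '[{"tx":0,"ty":0,"tz":0,"turn":0,"fingers":-0.3},{"tx":0,"ty":0,"tz":0,"turn":0,"fingers":-0.3},{"tx":0,"ty":0,"tz":0,"turn":0,"fingers":-0.3},{"tx":0,"ty":0,"tz":0,"turn":0,"fingers":-0.3},{"tx":0,"ty":0,"tz":0,"turn":0,"fingers":-0.3}]' | sed -n 2p
python3 - <<'E'
from h import *
to(.4304,-.0137,.008,89.3)
c=cam("wrist");a=c["img"][140:290,240:440]
seg(c,.0145,.024,(.43,-.014),.03,tag="nut")
seg(c,.0065,.024,(.43,-.014),.03,tag="nut all")
c=cam("top");b=c["img"][205:280,175:275]
f=lambda x:cv2.resize(x,(400,300),interpolation=cv2.INTER_CUBIC)
cv2.imwrite("pics/w8.png",np.hstack([f(a),f(b)])[:,:,::-1])
seg(c,.061,.072,(.42,.248),.03,tag="washer")
seg(c,.05,.061,(.42,.248),.03,tag="strap")
E
```

```text
t: 31.17
ee_pos: [0.4202, 0.2478, 0.0623]
ee_rot: [0.711, 0.703, 0.0, 0.0]
ft_force: [0.1, -0.1, 0.5]
finger_gap: 0.0514
grasp_force: 0.0
ee_pos: [0.4218, 0.2343, 0.19]
ee_pos: [0.4299, 0.0744, 0.1952]
ee_pos: [0.431, -0.0135, 0.1948]
ee_pos: [0.431, -0.0115, 0.1941]
turn 0.0003 T [-0.054 -0.014  4.653] at [ 0.431  -0.0115  0.1941] 89.4 t 32.8
nut bbox [298 196  38  38] c [ 0.431 -0.013] mean [ 0.4311 -0.0126] size [0.0296 0.03  ] dir 90.0 z 0.0191
nut all bbox [296 192  42  42] c [ 0.4314 -0.0125] mean [ 0.431  -0.0115] size [0.0334 0.0315] dir 6.7 z 0.0188
washer bbox [212 232  15  15] c [0.4189 0.2479] mean [0.4187 0.248 ] size [0.0342 0.0336] dir 44.4 z 0.065
strap bbox [187 230  65  19] c [0.4201 0.2493] mean [0.4192 0.2496] size [0.043  0.1539] dir 90.3 z 0.0571
```

View pics/w8.png

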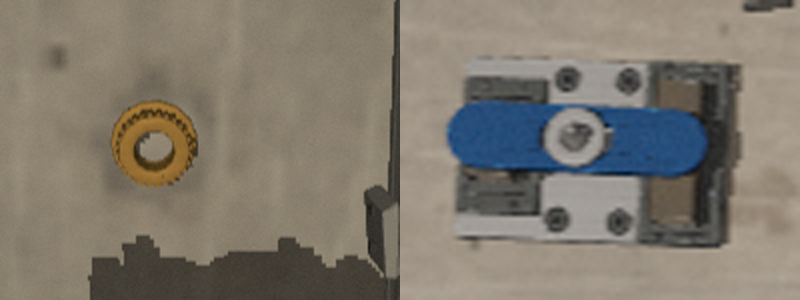

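```bash

python3 -m handwheel '[{"tx":-0.042,"ty":0,"tz":0.3,"turn":0,"fingers":-0.3},{"tx":0,"ty":0,"tz":0.7,"turn":0,"fingers":-0.3},{"tx":0,"ty":0,"tz":0.9,"turn":0,"fingers":-0.3},{"tx":0,"ty":0,"tz":0.9,"turn":0,"fingers":-0.3},{"tx":0,"ty":0,"tz":0.7,"turn":0,"fingers":-0.3}]' | sed -n 2p
python3 -m handwheel '[{"tx":0,"ty":0,"tz":0.5,"turn":0,"fingers":-0.3},{"tx":0,"ty":0,"tz":0.3,"turn":0,"fingers":-0.3},{"tx":0,"ty":0,"tz":0.2,"turn":0,"fingers":-0.3},{"tx":0,"ty":0,"tz":0.1,"turn":0,"fingers":-0.3},{"tx":0,"ty":0,"tz":0.04,"turn":0,"fingers":-0.3}]' | sed -n 2,4p
python3 -m handwheel '[{"tx":0,"ty":0,"tz":0,"turn":0,"fingers":1},{"tx":0,"ty":0,"tz":0,"turn":0,"fingers":1},{"tx":0,"ty":0,"tz":0,"turn":0,"fingers":1},{"tx":0,"ty":0,"tz":0,"turn":0,"fingers":1},{"tx":0,"ty":0,"tz":0,"turn":0,"fingers":1}]'
python3 -m handwheel '[{"tx":0,"ty":0,"tz":-0.2,"turn":0,"fingers":1},{"tx":0,"ty":0,"tz":-0.4,"turn":0,"fingers":1},{"tx":0,"ty":0,"tz":-0.6,"turn":0,"fingers":1},{"tx":0,"ty":0,"tz":-0.8,"turn":0,"fingers":1},{"tx":0,"ty":0,"tz":-0.8,"turn":0,"fingers":1}]'
python3 -m handwheel '[{"tx":0.2,"ty":0,"tz":-0.6,"turn":0,"fingers":1},{"tx":0.5,"ty":0,"tz":-0.5,"turn":0,"fingers":1},{"tx":0.8,"ty":-0.05,"tz":-0.2,"turn":0,"fingers":1},{"tx":0.8,"ty":-0.05,"tz":0,"turn":0,"fingers":1},{"tx":0.8,"ty":-0.05,"tz":0,"turn":0,"fingers":1}]' | sed -n 2p
python3 -m handwheel '[{"tx":0.8,"ty":-0.05,"tz":0,"turn":0,"fingers":1},{"tx":0.8,"ty":-0.05,"tz":0,"turn":0,"fingers":1},{"tx":0.8,"ty":-0.05,"tz":0,"turn":0,"fingers":1},{"tx":0.4,"ty":0,"tz":0,"turn":0,"fingers":1},{"tx":0.2,"ty":0,"tz":0,"turn":0,"fingers":1}]' | sed -n 2p
python3 -m handwheel '[{"tx":0,"ty":0,"tz":0,"turn":0,"fingers":1},{"tx":0,"ty":0,"tz":0,"turn":0,"fingers":1},{"tx":0,"ty":0,"tz":0,"turn":0,"fingers":1},{"tx":0,"ty":0,"tz":0,"turn":0,"fingers":1},{"tx":0,"ty":0,"tz":0,"turn":0,"fingers":1}]' | sed -n 2p
python3 - <<'E'
from h import *
to(.4199,.2478,.0735,89.3)
o=arm.get_obs()["ee_pos"];c=cam("wrist");save(c,"w9.png",(200,200,440,380),3)
P=cloud(c)
im=c["img"].astype(int);y=(im[...,0]>im[...,2]*1.6)&(im[...,0]>60)
for lo in (.004,.006,.008):
  m=y&(P[...,2]-o[2]>lo)&(P[...,2]-o[2]<lo+.008)&(np.hypot(P[...,0]-o[0],P[...,1]-o[1])<.03)
  Q=P[m];cc=cv2.minEnclosingCircle(Q[:,:2].astype(np.float32));print(m.sum(),(np.array(cc[0])-o[:2]).round(4),cc[1],np.median(Q[:,2])-o[2])
seg(c,.075,.095,(.42,.248),.03,tag="stud")
E
```

```text
ee_pos: [0.4303, -0.0139, 0.052]
ee_pos: [0.431, -0.0139, 0.0082]
ee_rot: [0.711, 0.703, -0.0, -0.0]
ft_force: [0.4, -0.7, 0.4]
t: 34.18
ee_pos: [0.4316, -0.0141, 0.0096]
ee_rot: [0.711, 0.703, 0.0, 0.001]
ft_force: [-1.5, 1.0, 7.3]
finger_gap: 0.0256
grasp_force: 58.6
t: 34.6
ee_pos: [0.4302, -0.0137, 0.1222]
ee_rot: [0.711, 0.703, -0.0, -0.001]
ft_force: [0.9, -0.4, -0.9]
finger_gap: 0.0252
grasp_force: 59.4
ee_pos: [0.4267, 0.111, 0.1744]
ee_pos: [0.4211, 0.233, 0.1736]
ee_pos: [0.4222, 0.2287, 0.1725]
turn -0.0002 T [ 0.476 -0.063  2.475] at [0.4222 0.2287 0.1725] 89.2 t 35.9
3429 [-0.0001  0.0014] 0.01604500599205494 0.009406562399330687
3186 [-0.0008  0.0012] 0.015715306624770164 0.00947676529836633
2812 [-0.0007  0.0015] 0.015613541938364506 0.009585764099056482
stud bbox [303 204  20  21] c [0.42  0.248] mean [0.42  0.249] size [0.0115 0.0113] dir 88.9 z 0.0823
```

View pics/w9.png

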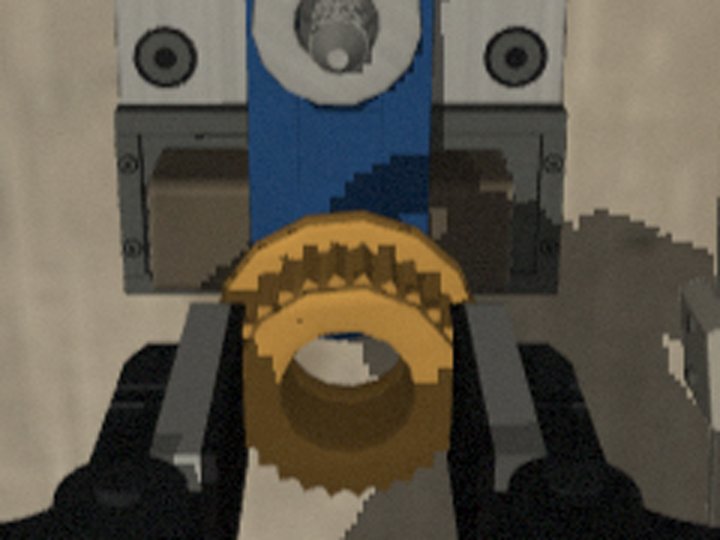

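```bash

python3 -m handwheel '[{"tx":0.3,"ty":-0.05,"tz":0.4,"turn":0,"fingers":1},{"tx":0.15,"ty":0,"tz":0.6,"turn":0,"fingers":1},{"tx":0,"ty":0,"tz":0.4,"turn":0,"fingers":1},{"tx":0,"ty":0,"tz":0.2,"turn":0,"fingers":1},{"tx":0,"ty":0,"tz":0,"turn":0,"fingers":1}]' | sed -n 2,4p
python3 -m handwheel '[{"tx":0,"ty":0,"tz":0.15,"turn":0,"fingers":1},{"tx":0,"ty":0,"tz":0.15,"turn":0,"fingers":1},{"tx":0,"ty":0,"tz":0.15,"turn":0,"fingers":1},{"tx":0,"ty":0,"tz":0.1,"turn":0,"fingers":1},{"tx":0,"ty":0,"tz":0,"turn":0,"fingers":1}]' | sed -n 2,4p
python3 -m handwheel '[{"tx":0,"ty":0,"tz":0.12,"turn":0,"fingers":1},{"tx":0,"ty":0,"tz":0.08,"turn":0,"fingers":1},{"tx":0,"ty":0,"tz":0.05,"turn":0,"fingers":1},{"tx":0,"ty":0,"tz":0,"turn":0,"fingers":1},{"tx":0,"ty":0,"tz":0,"turn":0,"fingers":1}]'
```

```text
ee_pos: [0.4192, 0.247, 0.1069]
ee_rot: [0.711, 0.703, -0.002, -0.0]
ft_force: [-1.0, -0.9, -0.8]
ee_pos: [0.4198, 0.2477, 0.0859]
ee_rot: [0.711, 0.703, -0.0, -0.0]
ft_force: [-0.9, 0.3, -0.7]
t: 37.15
ee_pos: [0.42, 0.2482, 0.0764]
ee_rot: [0.711, 0.703, -0.0, -0.0]
ft_force: [0.6, 0.4, -2.2]
finger_gap: 0.0254
grasp_force: 59.4
```

```bash

python3 -m handwheel '[{"tx":0,"ty":0,"tz":0.04,"turn":0,"fingers":1},{"tx":0,"ty":0,"tz":0,"turn":0,"fingers":1},{"tx":0,"ty":0,"tz":0,"turn":0,"fingers":-0.2},{"tx":0,"ty":0,"tz":0,"turn":0,"fingers":-0.2},{"tx":0,"ty":0,"tz":0,"turn":0,"fingers":-0.2}]'
python3 -m handwheel '[{"tx":0,"ty":0,"tz":-0.3,"turn":0,"fingers":-0.3},{"tx":0,"ty":0,"tz":-0.7,"turn":0,"fingers":-0.3},{"tx":0,"ty":0,"tz":-0.8,"turn":0,"fingers":-0.3},{"tx":-0.1,"ty":0,"tz":-0.8,"turn":0,"fingers":-0.3},{"tx":-0.3,"ty":0,"tz":-0.4,"turn":0,"fingers":-0.3}]' | sed -n 2p
python3 -m handwheel '[{"tx":-0.7,"ty":0,"tz":0,"turn":0,"fingers":-0.3},{"tx":-0.7,"ty":0,"tz":0,"turn":0,"fingers":-0.3},{"tx":-0.3,"ty":0,"tz":0,"turn":0,"fingers":-0.3},{"tx":0,"ty":0,"tz":0,"turn":0,"fingers":-0.3},{"tx":0,"ty":0,"tz":0,"turn":0,"fingers":-0.3}]' | sed -n 2p
python3 - <<'E'
from h import *
o=arm.get_obs();c=cam("wrist");save(c,"w10.png")
for cc,n in((c,"wrist"),(cam("top"),"top")):
  seg(cc,.078,.0845,(.42,.248),.03,tag=n+" nut")
  seg(cc,.061,.095,(.42,.248),.03,tag=n+" nut+washer")
  seg(cc,.05,.0605,(.42,.248),.03,tag=n+" strap")
print(o["t"],o["ee_pos"])
E
```

```text
t: 37.57
ee_pos: [0.4202, 0.2482, 0.075]
ee_rot: [0.711, 0.703, 0.0, 0.0]
ft_force: [-0.2, 0.5, 0.0]
finger_gap: 0.051
grasp_force: 0.0
ee_pos: [0.4204, 0.2349, 0.1994]
ee_pos: [0.4193, 0.1639, 0.1958]
wrist nut bbox [289  70  52  55] c [0.4193 0.249 ] mean [0.4194 0.2489] size [0.03   0.0299] dir 89.4 z 0.0834
wrist nut+washer bbox [286  68  58  61] c [0.4195 0.2487] mean [0.4194 0.2487] size [0.0351 0.0356] dir 179.8 z 0.0832
wrist strap bbox [283   0  67 216] c [0.4198 0.2386] mean [0.4201 0.2444] size [0.1339 0.0401] dir 89.0 z 0.0581
38.4 [0.41933476 0.16390036 0.19577625]
```

View pics/w10.png

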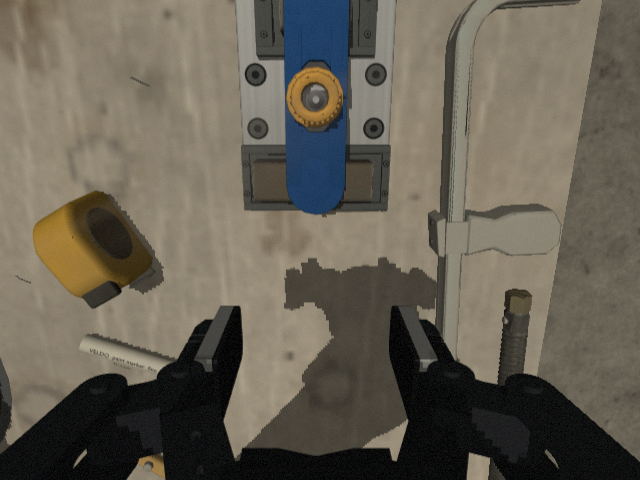

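The nut sits on the stud at (315,97). Its top reads 83 mm as expected, its centre is within about 1.5 mm of the stud axis, and the strap is level at 57–58 mm. The gripper is clear of everything, so I'm handing in.

```bash
python3 -c "
from rig import arm
print(arm.close_job())"
```

```text
the job is handed in; nothing more can be done
None
```

The clamp is made up and handed in at about 38 s of the 136 s allowed: tube and packing are down in their seats, and strap, washer and slip nut are each down the stud, at the expected heights in the camera checks. The judge gave no verdict.

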